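# Pull the bottom block tray for the cold plate and restack the file

### The arm

A 7-joint arm with a two-finger parallel gripper is mounted at the origin on a cart in front of the work surface, level with it; the furniture and walls round the work are solid. World frame = base frame: x ahead of the robot, y to its left, z up, the work surface at z = 0. Lengths are in m, angles in rad, forces in N, time in s.
With the tool pointing down it reaches from about 0.425 to 0.925 m from the base axis. Payload 6.8 kg.
Tool frame: the origin (TCP) lies at the very end of the fingers, on their centre line; the grasp point (between the pads) lies 19 mm behind it (r.grip_point_offset is the distance from the TCP to the grasp point, in m); z points along the fingers, y is the line along which they close (so a half turn about z gives the same grasp; the last joint's range is limited). The gripper opens to 85 mm and grips with 20 to 120 N. Pads are 22 mm wide; open, the fingers measure 114 mm over their backs; the gripper's body (76 mm by 85 mm) begins 54 mm behind the grasp point. The pads swing forward as they close: fully open they stand 13 mm farther back than shut.
Start: joints at [-1.234, 0.477, 0.022, 1.555, -0.011, 1.109, -0.083], TCP at [0.29, 0.609, 0.231] pointing down, gripper open.
Joint ranges: [-2.96, 2.96], [-0.34, 2.1], [-1.41, 1.46], [0.24, 2.44], [-1.37, 4.51], [0.17, 1.92], [-2.96, 2.96]. Speed limits (rad/s): [2.39, 2.39, 3.14, 3.14, 3.14, 3.14, 3.14].

### API

Orientations are given as a rotation vector (axis times angle).
In Python, from bench import status, eyes, r gives the robot as it stands.
- The arm moves only by the shell command python3 -m crank 'ROWS' [OPENING] [FORCE]. ROWS is JSON, a list of rows, each a list of 6 numbers: the shift along the tool's x, y, z normalised to -1 to 1, where 1 is 0.02 m, then the turn, a rotation vector about the tool's x, y, z normalised to -1 to 1, where 1 is 45 degrees. A call has 1 to 12 rows; each row shifts and turns the commanded pose from where the row before left it, along the tool's axes as they then stand; what a row does not reach is not made up. A row lasts 1/10 s, in which the tool goes at most 50 mm and 8.59 degrees, less where a joint would pass 70% of its speed; a pose out of reach is approached as far as the arm can. A call with a number of a shift or a turn outside -1 to 1 is refused whole. A call with a gripper value outside its range is refused whole. OPENING is the opening, from 0 (shut) to 1 (fully open), set as the call begins (- or left out, the last holds). The fingers move at their own pace and stop on an object; FORCE is the grip in N (left out, the last holds). Time passes only in rows, so rows that do not move let the fingers close. It gives the time, the measured TCP pose, the force, the opening and the grip force at its end, in the units of the state.
- status.get_obs(): the state, without advancing time (a new reading comes with each control period).
- eyes.grab_frame(name): name is "side" or "top"; returns a dict with "image" (420x560x3 uint8, red, green, blue), "depth" (420x560 float32, m along the optical axis (not along the pixel's ray), 0 where there is no reading), "fovy" (degrees; the focal length in pixels is half the picture's height over the tangent of half this angle, whatever the lens; pixels are square), "cx", "cy" (the principal point, pixels), "world_to_cam" (4x4, takes a point from world to camera coordinates). Camera axes: x right, y up, looking along -z (the intrinsics and any distortion apply to the point x, -y, -z); pixel columns grow to the right and rows downward; lengths in m; the calibration is good to about 2 mm. A picture is of the moment at which its call begins.
- r.hand_in(): hands the job in; it is judged then, once.
The state is a dict: "clock": time; "joints": joint angles; "qvel": joint speeds; "tau": joint torques, N m; "tcp_pos": TCP position; "orientation": TCP orientation; "contact_force": force on the tool from outside, world axes, zero at the start; "moment": the same for the moment, N m; "grip_width": finger opening in m; "gripper_force": force on a finger pad.
Only numpy, scipy, OpenCV 4.12 (cv2) and the standard library are available. Lean on these libraries where they do the work, as an engineer would, in place of code of your own. Each camera call takes 0.05 s, during which the arm holds its last target. There are 200 camera calls.

### The job

The blocks to be cut next are in the long tray at the bottom of the stack on the filing base: set the short tray and then the middle tray aside, side by side on the bench mat, and seat the long tray in the rim of the cold plate. Then put the other long tray, which stands alone on the bench, on the filing base in its place, card end to the front, and restack the middle and then the short tray on it just as they stood: flush at the back, stepped at the front, each one fully nested. Set every tray down gently and keep it level all the while, so that no cassette slides out, and leave the timer, the petri dish and the marker where they are.

Things in the scene. Friction and masses are not known exactly. Their poses are not given: they have to be found in the camera images.
- tray_short: Short open aluminium block tray, top of the stack; cassette bundles are fixed inside. 78 mm long (its x), 53 wide (y), 44 high, 0.17 kg. Origin of each tray: centre of length and width, at the lowest point (runners); x runs from its card end (front) to its back. Straight side walls 4 to 44 mm above the origin: grip across the 53 mm. Walls 4 mm thick, 45 mm clear between.
- tray_middle: Middle block tray, second in the stack: 120 x 53 x 44 mm, 0.25 kg, origin and axes as tray_short. Under each tray two round-edged runners, 4 mm deep, drop into the mouth below with 2.5 mm play all round; the floor then rests on the wall tops (not nested: 4 mm too high). The short tray nests at x = +21, y = 0, z = +40 mm in this frame; the front pocket stays open to view.
- tray_long: Long block tray at the bottom of the stack, the one to fetch: 168 x 53 x 44 mm, 0.34 kg, walls, runners, origin and axes as the others. A cross wall parts a 44 mm front pocket, in view from above, from the back compartment on which the middle tray nests, flush at the back: at x = +24, y = 0, z = +40 mm in this frame.
- tray_return: The other long block tray, alone on the bench, crosswise and farther from the robot than the stack, its card end to the robot's right. Shape, size, runners, origin and axes as tray_long (the middle tray nests at x = +24, z = +40 mm), but with a free gap behind its bundles. 0.31 kg.
- filing_base: Fixed grey plate 192 x 76 x 8 mm under the stack, with a raised dark steel rim 168 x 53 mm outside, top 12.5 mm above the bench, like a long tray's mouth. Origin: centre of its underside; x from its front (robot side) to its back. A long tray seats at x = 0, y = 0, z = 8.5 mm in this frame, axes parallel; the middle tray on it is at x = 24, z = 48.5, the short one at x = 45, z = 88.5 mm.
- cold_plate: Fixed low grey unit, 232 x 108 mm, display at its front, with an aluminium deck and a raised rim 168 x 53 mm outside, dark pad within, top 34.5 mm above the bench, like a long tray's mouth. Origin: under the rim's centre, at bench height; x along the rim. A long tray seats, either way round, at x = 0, y = 0, z = 30.5 mm in this frame, its length along x.
- bench_mat: The side area: fixed dark rubber mat, 170 mm (its x) by 200 mm (its y), 2.5 mm thick. Origin: centre of its underside. The short and middle trays are set down here side by side (say 45 mm either side of the centre along y, lengths along x), each with its centre at least 10 mm inside the mat's edge.
- timer: White bench timer with a red knob, 62 x 62 x 39 mm, a bystander at the back; origin: centre of the underside.
- petri: Clear petri dish, 68 mm across, 12 mm high, a bystander at the back left; origin: centre of the underside.
- marker: Black and green marker pen, 132 mm long, 18 mm thick, lying as a bystander at the back, left of the middle; origin: centre of the underside.

How it is judged:
On the way, in this order (a step that is already met when the one before it is completed fails the run):
1. the short and the middle tray both stand on the bench mat, let go (x of tray_short in the frame of bench_mat between -0.075 and 0.075 m and y of tray_short in the frame of bench_mat between -0.09 and 0.09 m and z of tray_short in the frame of bench_mat between 0 and 0.006 m and angle between each of tray_short, tray_middle's own z axis and vertical below 0.05 rad and contact force between the fingers and tray_short below 0.3 N and linear speed of each of tray_short, tray_middle below 0.03 m/s and x of tray_middle in the frame of bench_mat between -0.075 and 0.075 m and y of tray_middle in the frame of bench_mat between -0.09 and 0.09 m and z of tray_middle in the frame of bench_mat between 0 and 0.006 m and contact force between the fingers and tray_middle below 0.3 N), for 0.2 s.
2. the long tray from the bottom of the stack is seated in the cold plate's rim and let go, with the two others still on the mat (all of step 1 and x of tray_long in the frame of cold_plate between -0.006 and 0.006 m and y of tray_long in the frame of cold_plate between -0.006 and 0.006 m and z of tray_long in the frame of cold_plate between 0.0285 and 0.0325 m and angle between the x axis of tray_long and the x axis of cold_plate, either way round below 0.09 rad and angle between tray_long's own z axis and vertical below 0.05 rad and contact force between the fingers and tray_long below 0.3 N and linear speed of tray_long below 0.03 m/s), for 0.2 s.
3. the other long tray is seated on the filing base, card end to the front, and let go (x of tray_return in the frame of filing_base between -0.006 and 0.006 m and y of tray_return in the frame of filing_base between -0.006 and 0.006 m and z of tray_return in the frame of filing_base between 0.0065 and 0.0105 m and angle between the x axis of tray_return and the x axis of filing_base, either way round below 0.09 rad and angle between tray_return's own z axis and vertical below 0.05 rad and contact force between the fingers and tray_return below 0.3 N and linear speed of tray_return below 0.03 m/s), for 0.2 s.
At the end, for the whole second after the job is handed in: Fetched long tray seated in the cold plate's rim, other long tray on the filing base (6 mm, 5 degrees, height 2 mm), middle tray nested on it (8 mm, height 3 mm), short tray on that (10 mm, height 3 mm), flush at the back, stepped at the front; all released, level, at rest (x of tray_long in the frame of cold_plate between -0.006 and 0.006 m and y of tray_long in the frame of cold_plate between -0.006 and 0.006 m and z of tray_long in the frame of cold_plate between 0.0285 and 0.0325 m and angle between the x axis of tray_long and the x axis of cold_plate, either way round below 0.09 rad and angle between each of tray_long, tray_return, tray_middle, tray_short's own z axis and vertical below 0.05 rad and x of tray_return in the frame of filing_base between -0.006 and 0.006 m and y of tray_return in the frame of filing_base between -0.006 and 0.006 m and z of tray_return in the frame of filing_base between 0.0065 and 0.0105 m and angle between the x axis of each of tray_return, tray_middle, tray_short and the x axis of filing_base, either way round below 0.09 rad and x of tray_middle in the frame of filing_base between 0.016 and 0.032 m and y of tray_middle in the frame of filing_base between -0.008 and 0.008 m and z of tray_middle in the frame of filing_base between 0.0455 and 0.0515 m and x of tray_short in the frame of filing_base between 0.035 and 0.055 m and y of tray_short in the frame of filing_base between -0.01 and 0.01 m and z of tray_short in the frame of filing_base between 0.0855 and 0.0915 m and linear speed of each of tray_long, tray_middle, tray_short, tray_return below 0.02 m/s); the robot touches nothing.
It fails at once if a tray is dropped from a height: it moves faster than 0.6 m/s while not held ((contact force between the fingers and tray_long below 0.2 N and linear speed of tray_long above 0.6 m/s) or (contact force between the fingers and tray_middle below 0.2 N and linear speed of tray_middle above 0.6 m/s) or (contact force between the fingers and tray_short below 0.2 N and linear speed of tray_short above 0.6 m/s) or (contact force between the fingers and tray_return below 0.2 N and linear speed of tray_return above 0.6 m/s)).
It fails at once if a tray is tipped by more than 20 degrees (angle between any of tray_long, tray_middle, tray_short, tray_return's own z axis and vertical above 0.35 rad).
It fails at once if the timer, the petri dish or the marker is moved by more than 15 mm (distance of any of timer, petri, marker from where it was at the start of the episode above 0.015 m).
It also fails if it takes over 141 s, if anything falls off the work surface, if the arm or the gripper's body presses on something with over 40 N, if the wrist force passes 120 N, or if a joint passes its speed limit or range.

## Working session

There is one attempt and no reset: what is moved stays moved. The work goes in short steps, Python scripts to look and compute and a shell command to move; the robot and the scene stay as the last step left them, time stands still between calls to the robot, and variables do not carry over. Pictures are saved under pics/ and viewed, at most 14 in all, crops included, and the job is handed in when it is done.

```bash
ls; mkdir -p pics; python3 - <<'E'
from bench import status, eyes, r
import cv2,numpy as np
print(status.get_obs())
for n in("top","side"):
    f=eyes.grab_frame(n); cv2.imwrite(f"pics/{n}0.png",f["image"][:,:,::-1]); np.savez(f"pics/{n}0.npz",**f)
    print(n,{k:v for k,v in f.items() if k not in("image","depth")})
E
```

```text
pics
{'clock': 0.0, 'joints': array([-1.23410812,  0.47778124,  0.02236595,  1.55647463, -0.01150498,
        1.10930155, -0.08310671]), 'qvel': array([-0.00338446,  0.00045251,  0.00025381, -0.00121573, -0.00026691,
        0.00045877, -0.00081808]), 'tau': array([-2.31054255e-04, -5.96462059e+01,  1.60763819e+00, -2.81191528e+01,
        1.24164834e-02,  9.31455928e-03, -1.01692713e-06]), 'tcp_pos': array([0.29019806, 0.60876503, 0.2303291 ]), 'orientation': array([-6.92884881e-01, -3.06396016e+00,  2.85428003e-03]), 'contact_force': array([-1.21479862,  0.01177097,  0.16837918]), 'moment': array([-0.01031064, -0.02866413, -0.03114361]), 'gripper_force': 0.0, 'grip_width': 0.08518428679138948}
top {'fovy': 47.443470543771895, 'cx': 282.4516582301111, 'cy': 214.18994822114664, 'world_to_cam': array([[-1.44610058e-03, -9.99903794e-01,  1.37953375e-02,
         3.15391369e-02],
       [ 9.88801774e-01,  6.28881081e-04,  1.49233565e-01,
        -6.60651791e-01],
       [-1.49227884e-01,  1.38566610e-02,  9.88705736e-01,
        -1.27224351e+00],
       [ 0.00000000e+00,  0.00000000e+00,  0.00000000e+00,
         1.00000000e+00]])}
side {'fovy': 42.66390163626152, 'cx': 270.16816117491993, 'cy': 203.78762266516162, 'world_to_cam': array([[-0.98635166, -0.16367886, -0.0178784 ,  0.63606277],
       [ 0.08589197, -0.60413237,  0.79224153, -0.11234396],
       [-0.14047412,  0.77989314,  0.60994567, -1.13422963],
       [ 0.        ,  0.        ,  0.        ,  1.        ]])}
```

View pics/top0.png

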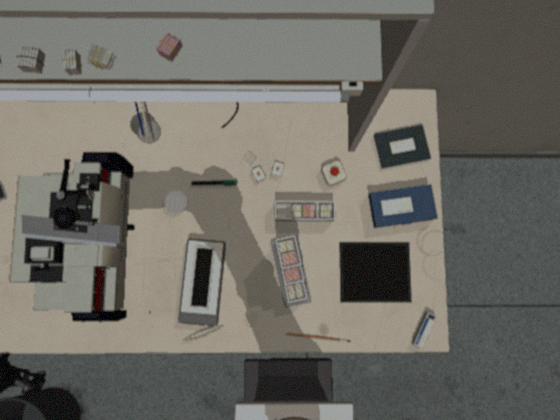

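View pics/side0.png

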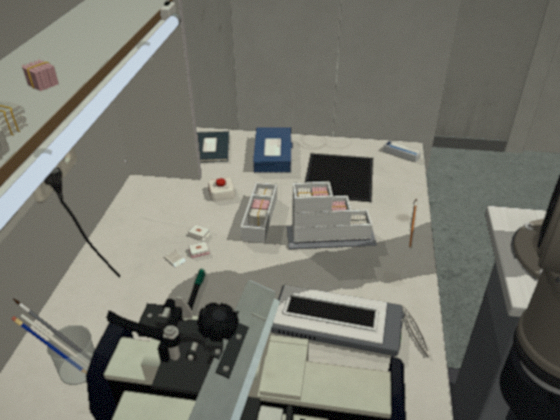

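The top view shows the stack at about (292,270), the return tray at (304,211), the cold plate at (202,282), the mat at (375,272), the marker at (214,183), the petri dish at (176,203) and the timer at (334,172). The side view agrees. Next I fit the objects from the depth clouds.

```bash
cat > h.py <<'E'
import numpy as np, cv2
def cloud(f):
    d=f["depth"].astype(float); h,w=d.shape; fl=h/2/np.tan(np.radians(float(f["fovy"]))/2)
    v,u=np.mgrid[:h,:w]
    P=np.stack([(u-f["cx"])/fl*d,-(v-f["cy"])/fl*d,-d],-1)
    T=np.linalg.inv(f["world_to_cam"])
    P=P@T[:3,:3].T+T[:3,3]; P[d<=0]=np.nan
    return P
def rect(xy):
    (c,s,a)=cv2.minAreaRect((xy*1000).astype(np.float32)); 
    if s[0]<s[1]: s=(s[1],s[0]); a+=90
    a=(a+90)%180-90
    return np.round(c,1),np.round(s,1),round(a,1)
def sel(P,z0,z1,x0,x1,y0,y1):
    m=(P[...,2]>z0)&(P[...,2]<z1)&(P[...,0]>x0)&(P[...,0]<x1)&(P[...,1]>y0)&(P[...,1]<y1)
    return m
E
python3 - <<'E'
from h import *
for n in("top","side"):
    f=dict(np.load(f"pics/{n}0.npz")); P=cloud(f)
    if n=="top":
        for nm,(u,v) in dict(stack=(292,270),ret=(304,211),cold=(202,260),mat=(375,272),bench=(260,300),timer=(334,172),mat_c=(342,244),mat_d=(410,300)).items(): print(nm,P[v,u].round(3))
    B=(.35,.9,-.35,.4)
    for nm,z0,z1,b in [("short",.122,.142,(.4,.75,-.2,.1)),("mid",.085,.1,(.4,.75,-.2,.1)),("long",.043,.062,(.4,.66,-.2,.1)),("ret",.037,.052,(.67,.8,-.2,.15)),("cold34",.028,.042,(.4,.75,.1,.4)),("base",.004,.016,(.4,.66,-.12,.1)),("petri",.007,.02,(.65,.8,.2,.4)),("timer",.02,.05,(.75,.9,-.2,0))]:
        m=sel(P,z0,z1,*b).astype(np.uint8)
        k,l,st,_=cv2.connectedComponentsWithStats(m,connectivity=8)
        if k<2: print(n,nm,"none");continue
        i=1+st[1:,4].argmax(); q=P[l==i]; print(n,nm,len(q),*rect(q[:,:2]),"z",np.median(q[:,2]).round(4))
    g=f["image"].astype(int).sum(-1)
    m=((g<90)&sel(P,-.01,.02,.4,.75,-.45,-.12)).astype(np.uint8)
    k,l,st,_=cv2.connectedComponentsWithStats(m); i=1+st[1:,4].argmax(); print(n,"mat",*rect(P[l==i][:,:2]))
E
```

```text
stack [0.506 0.007 0.086]
ret [ 0.671 -0.029  0.038]
cold [0.536 0.253 0.029]
mat [ 0.503 -0.23   0.004]
bench [0.426 0.094 0.001]
timer [ 0.783 -0.115  0.037]
mat_c [ 0.582 -0.138  0.005]
mat_d [ 0.425 -0.326  0.002]
top short 427 [550.   18.2] [79.6 52.9] 12.3 z 0.1269
top mid 131 [491.6   5.2] [53.  39.9] -77.5 z 0.0895
top long 213 [447.1  -4. ] [53.2 46.4] -77.0 z 0.0471
top ret 163 [685.  -30.5] [164.9  29. ] -90.0 z 0.0427
top cold34 1835 [493.1 252.7] [193.7 104.2] -4.5 z 0.0308
top base 375 [504.9  12.5] [197.7  79.1] 16.5 z 0.008
top petri 143 [757.9 246.7] [92.8 13.8] -89.0 z 0.0124
top timer 383 [ 785.1 -117.2] [59.3 59.1] 23.5 z 0.026
top mat [ 504.9 -229. ] [189.7 160. ] 89.7
side short 692 [551.   17.8] [78.2 58. ] 12.2 z 0.1275
side mid 514 [530.9  13.9] [120.9  56.9] 13.5 z 0.0905
side long 753 [507.6   8.2] [168.1  59.6] 12.0 z 0.0498
side ret 402 [685.6 -31.7] [177.6  30.8] 89.9 z 0.0405
side cold34 4207 [492.9 253.2] [192.5 103. ] -4.0 z 0.0316
side base 775 [506.6  16.8] [196.7  83.9] 4.5 z 0.0092
side petri 173 [759.1 235.4] [68.9 13.3] -88.4 z 0.014
side timer 366 [ 787.1 -117.3] [65.1 58.9] -65.8 z 0.0277
side mat [ 504.2 -233.2] [186.8 153.2] -89.3
```

```bash
python3 - <<'E'
from h import *
for n in("top","side"):
    f=dict(np.load(f"pics/{n}0.npz")); P=cloud(f); g=f["image"].astype(int).sum(-1)
    def big(m,nm):
        k,l,st,_=cv2.connectedComponentsWithStats(m.astype(np.uint8),connectivity=8); i=1+st[1:,4].argmax(); q=P[l==i]; print(n,nm,len(q),*rect(q[:,:2]),"z",np.median(q[:,2]).round(4))
    big(sel(P,.034,.056,.63,.73,-.15,.08),"ret")
    big(sel(P,.02,.056,.63,.73,-.15,.08),"ret2")
    big(sel(P,.015,.045,.37,.65,.17,.33),"coldall")
    big(sel(P,.015,.045,.4,.65,.2,.3)&(g<110),"pad")
    # obstacles near path
    for x0,x1,y0,y1 in [(.2,.4,.3,.8),(.4,.5,.3,.8),(.5,.8,.35,.8),(.3,.8,-.4,.35)]:
        q=P[sel(P,.02,1,x0,x1,y0,y1)]; print((x0,x1,y0,y1),len(q),q.max(0).round(3) if len(q) else "", q.min(0).round(3) if len(q) else "")
E
python3 - <<'E'
import cv2
a=cv2.imread('pics/top0.png')
t=cv2.resize(a[180:335,170:320],None,fx=3.6,fy=3.6,interpolation=cv2.INTER_CUBIC); cv2.imwrite('pics/crop1.png',t)
E
```

```text
top ret 611 [672.5 -30.5] [164.9  53.8] -90.0 z 0.0394
top ret2 804 [672.5 -30.5] [164.9  53.8] -90.0 z 0.0376
top coldall 3230 [479.7 254. ] [227.4 109.5] -4.9 z 0.029
top pad 744 [490.  253.5] [151.7  38.5] -4.8 z 0.0297
(0.2, 0.4, 0.3, 0.8) 1621 [0.4   0.656 0.616] [0.248 0.301 0.02 ]
(0.4, 0.5, 0.3, 0.8) 4012 [0.5   0.709 0.206] [0.4  0.3  0.02]
(0.5, 0.8, 0.35, 0.8) 12352 [0.8   0.709 0.313] [0.5  0.41 0.02]
(0.3, 0.8, -0.4, 0.35) 8063 [0.799 0.316 0.138] [ 0.302 -0.399  0.02 ]
side ret 956 [673.7 -31.6] [177.6  54.1] 89.6 z 0.039
side ret2 1274 [673.7 -30.9] [179.   54.1] 89.6 z 0.0378
side coldall 5889 [479.8 253. ] [228.  114.4] -4.2 z 0.0309
side pad 1177 [490.4 250.9] [153.3  37.1] -4.8 z 0.0315
(0.2, 0.4, 0.3, 0.8) 8960 [0.4   0.647 0.583] [0.292 0.3   0.02 ]
(0.4, 0.5, 0.3, 0.8) 4861 [0.5   0.559 0.205] [0.4  0.3  0.02]
(0.5, 0.8, 0.35, 0.8) 23806 [0.8   0.624 0.313] [0.5   0.409 0.083]
(0.3, 0.8, -0.4, 0.35) 12601 [0.8   0.317 0.138] [ 0.3   -0.399  0.02 ]
```

View pics/crop1.png

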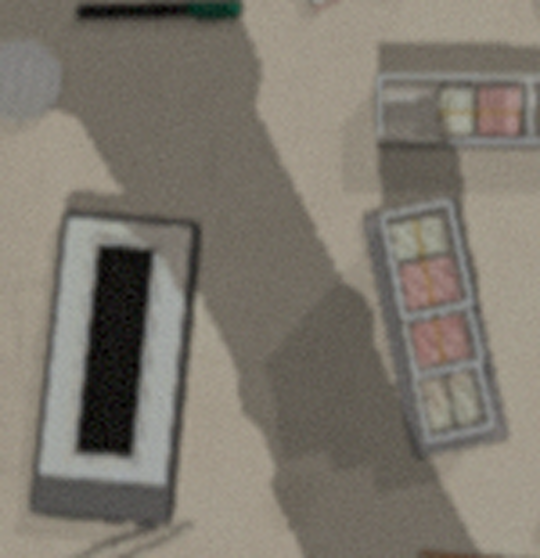

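The crop shows the return tray's gap at its left end, so its back is at +y and its card end to the right. The cold plate's pad is at crop (115,350). Poses so far, in mm:

| Object | x, y | Yaw |
|---|---|---|
| Filing base | 506.5, 8.4 | 12.2° |
| Return tray | 673, -31 | 90° |
| Cold plate rim | 490, 252.5 | -4.6° |
| Mat | 505, -230 | 0° |

Now a planning helper, then I move.

```bash
cat > plan.py <<'E'
import sys,numpy as np
from scipy.spatial.transform import Rotation as R
from bench import status
def plan(x,y,z,yawy,o=None):
    o=o or status.get_obs(); M=R.from_rotvec(o["orientation"])
    c,s=np.cos(np.radians(yawy)),np.sin(np.radians(yawy))
    T=R.from_matrix(np.array([[-s*-1,c,0],[-c,s,0],[0,0,-1]],float)) # cols x,y,z: y=(c,s,0), z=-Z, x=y×z
    T=R.from_matrix(np.column_stack([np.cross([c,s,0],[0,0,-1]),[c,s,0],[0,0,-1]]))
    tv=(M.inv()*T).as_rotvec(); d=np.array([x,y,z])-o["tcp_pos"]
    ya=M.as_matrix()[:,1]
    print("t",round(float(o["clock"]),1),"tcp",o["tcp_pos"].round(4),"yawy",np.degrees(np.arctan2(ya[1],ya[0])).round(2),"F",o["contact_force"].round(1),"w",round(float(o["grip_width"]),4),"gf",round(float(o["gripper_force"]),1))
    print("turn total/45deg",(np.degrees(tv)/45).round(3)," shift/20mm in NEW tool",(T.inv().apply(d)/.02).round(3)," in CURRENT tool",(M.inv().apply(d)/.02).round(3))
if __name__=="__main__": plan(*map(float,sys.argv[1:5]))
E
python3 plan.py .550 .018 .18 102.2
```

```text
Traceback (most recent call last):
  File "plan.py", line 13, in <module>
    if __name__=="__main__": plan(*map(float,sys.argv[1:5]))
                             ~~~~^^^^^^^^^^^^^^^^^^^^^^^^^^^
  File "plan.py", line 7, in plan
    T=R.from_matrix(np.array([[-s*-1,c,0],[-c,s,0],[0,0,-1]],float)) # cols x,y,z: y=(c,s,0), z=-Z, x=y×z
  File "scipy/spatial/transform/_rotation.pyx", line 1143, in scipy.spatial.transform._rotation.Rotation.from_matrix
ValueError: Non-positive determinant (left-handed or null coordinate frame) in rotation matrix 0: [[ 0.97741589 -0.2113248   0.        ]
 [ 0.2113248   0.97741589  0.        ]
 [ 0.          0.         -1.        ]].
```

```bash
sed -i '/# cols/d' plan.py; python3 plan.py .550 .018 .18 102.2
```

```text
t 0.1 tcp [0.2902 0.6088 0.2304] yawy 64.52 F [-0.6 -0.4  0.2] w 0.0852 gf 0.0
turn total/45deg [-0.002 -0.001 -0.837]  shift/20mm in NEW tool [ -6.452 -31.619   2.52 ]  in CURRENT tool [-24.434 -21.075   2.56 ]
```

```bash
R='[-0.72,-0.62,0,0,0,0]'; python3 -m crank '[[-0.72,-0.62,0,0,0,0],[-0.72,-0.62,0,0,0,0],[-0.72,-0.62,0,0,0,0],[-0.72,-0.62,0,0,0,0],[-0.72,-0.62,0,0,0,0],[-0.72,-0.62,0,0,0,0],[-0.72,-0.62,0,0,0,0],[-0.72,-0.62,0,0,0,0],[-0.72,-0.62,0,0,0,0],[-0.72,-0.62,0,0,0,0],[-0.72,-0.62,0,0,0,0],[-0.72,-0.62,0,0,0,0]]' 1 60; python3 plan.py .550 .018 .18 102.2
```

```text
clock: 1.3
tcp_pos: [0.383, 0.3992, 0.2314]
orientation: [0.693, 3.064, 0.0]
contact_force: [0.9, -0.2, -0.7]
grip_width: 0.0852
gripper_force: 0.0
t 1.3 tcp [0.383  0.3992 0.2314] yawy 64.51 F [ 0.9 -0.2 -0.7] w 0.0852 gf 0.0
turn total/45deg [ 0.     0.    -0.838]  shift/20mm in NEW tool [ -4.135 -20.394   2.568]  in CURRENT tool [-15.741 -13.61    2.565]
```

```bash
python3 -m crank '[[-0.72,-0.62,0,0,0,0],[-0.72,-0.62,0,0,0,0],[-0.72,-0.62,0,0,0,0],[-0.72,-0.62,0,0,0,0],[-0.72,-0.62,0,0,0,0],[-0.72,-0.62,0,0,0,0],[-0.72,-0.62,0,0,0,0],[0,0,0,0,0,-0.168],[0,0,0,0,0,-0.168],[0,0,0,0,0,-0.168],[0,0,0,0,0,-0.168],[0,0,0,0,0,-0.168]]' 1 60; python3 plan.py .550 .018 .18 102.2
```

```text
clock: 2.5
tcp_pos: [0.4361, 0.2782, 0.2313]
orientation: [-0.345, 3.123, 0.0]
contact_force: [0.3, -0.6, 0.1]
grip_width: 0.0854
gripper_force: 0.0
t 2.5 tcp [0.4361 0.2782 0.2313] yawy 102.62 F [ 0.3 -0.6  0.1] w 0.0854 gf 0.0
turn total/45deg [0.    0.    0.009]  shift/20mm in NEW tool [ -2.815 -13.918   2.566]  in CURRENT tool [ -2.713 -13.939   2.565]
```

```bash
python3 -m crank '[[-0.18,-0.93,0,0,0,0],[-0.18,-0.93,0,0,0,0],[-0.18,-0.93,0,0,0,0],[-0.18,-0.93,0,0,0,0],[-0.18,-0.93,0,0,0,0],[-0.18,-0.93,0,0,0,0],[-0.18,-0.93,0,0,0,0],[-0.18,-0.93,0,0,0,0],[-0.18,-0.93,0,0,0,0],[-0.18,-0.93,0,0,0,0],[-0.18,-0.93,0,0,0,0],[-0.18,-0.93,0,0,0,0]]'; python3 -m crank '[[-0.18,-0.93,0.5,0,0,0],[-0.18,-0.93,0.6,0,0,0],[-0.18,-0.93,0.7,0,0,0],[0,0,0.7,0,0,0]]'; python3 plan.py .550 .018 .095 102.2
```

```text
clock: 3.7
tcp_pos: [0.5259, 0.0686, 0.2313]
orientation: [-0.337, 3.123, 0.0]
contact_force: [1.1, -0.1, -0.6]
grip_width: 0.0854
gripper_force: 0.0
clock: 4.1
tcp_pos: [0.5489, 0.0143, 0.181]
orientation: [-0.33, 3.123, -0.002]
contact_force: [-0.7, -0.8, -0.0]
grip_width: 0.085
gripper_force: 0.0
t 4.1 tcp [0.5489 0.0143 0.181 ] yawy 102.07 F [-0.7 -0.8 -0. ] w 0.085 gf 0.0
turn total/45deg [-0.002  0.001 -0.003]  shift/20mm in NEW tool [-0.093  0.168  4.299]  in CURRENT tool [-0.088  0.174  4.299]
```

```bash
python3 - <<'E'
from h import *
from bench import eyes
ims=[]
for n in("top","side"):
    f=eyes.grab_frame(n); np.savez(f"pics/{n}1.npz",**f); ims.append(f["image"][:,:,::-1])
a=cv2.resize(ims[0][200:330,230:360],(400,400)); b=cv2.resize(ims[1][90:290,230:430],(400,400))
cv2.imwrite("pics/c1.png",np.hstack([a,b]))
E
```

```text
(no output)
```

View pics/c1.png

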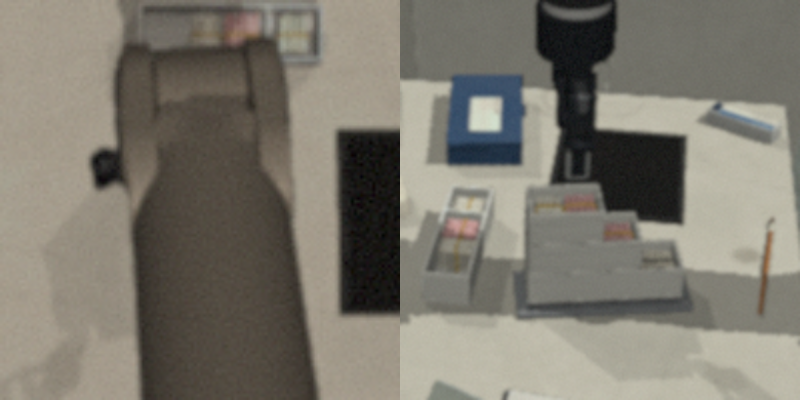

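The side crop shows the fingers centred above the short tray (crop 578,165); the arm hides the stack in the top view. I descend and grip.

```bash
python3 -m crank '[[-0.05,0.1,0.6,0,0,0],[-0.04,0.07,0.6,0,0,0],[0,0,0.6,0,0,0],[0,0,0.6,0,0,0],[0,0,0.6,0,0,0],[0,0,0.6,0,0,0],[0,0,0.4,0,0,0],[0,0,0.3,0,0,0]]'; python3 -m crank '[[0,0,0,0,0,0],[0,0,0,0,0,0],[0,0,0,0,0,0],[0,0,0,0,0,0],[0,0,0,0,0,0]]' 0.3 60; python3 plan.py .505 -.175 .1 90
```

```text
clock: 5.0
tcp_pos: [0.5491, 0.0215, 0.0943]
orientation: [0.337, -3.123, 0.0]
contact_force: [0.9, 0.3, 0.2]
grip_width: 0.0858
gripper_force: 0.0
clock: 5.5
tcp_pos: [0.5501, 0.0213, 0.096]
orientation: [-0.336, 3.122, -0.0]
contact_force: [1.2, -1.7, 3.3]
grip_width: 0.0524
gripper_force: 63.4
t 5.5 tcp [0.5501 0.0213 0.096 ] yawy 102.29 F [ 1.2 -1.7  3.3] w 0.0524 gf 63.4
turn total/45deg [-0.     0.002  0.273]  shift/20mm in NEW tool [ 2.253 -9.817 -0.2  ]  in CURRENT tool [ 4.291 -9.112 -0.204]
```

```bash
python3 -m crank '[[0,0,-0.2,0,0,0],[0,0,-0.3,0,0,0],[0,0,-0.4,0,0,0],[0,0,-0.5,0,0,0],[0,0,-0.6,0,0,0],[0,0,-0.6,0,0,0],[0,-0.3,-0.2,0,0,0.09],[0,-0.5,0,0,0,0.09],[0,-0.6,0,0,0,0.093],[0,-0.7,0,0,0,0]]'; python3 plan.py .505 -.285 .06 90
```

```text
clock: 6.5
tcp_pos: [0.5533, -0.0201, 0.1522]
orientation: [-0.002, 3.141, 0.0]
contact_force: [0.6, 0.5, -1.1]
grip_width: 0.0519
gripper_force: 62.9
t 6.5 tcp [ 0.5533 -0.0201  0.1522] yawy 90.05 F [ 0.6  0.5 -1.1] w 0.0519 gf 62.9
turn total/45deg [0.    0.001 0.001]  shift/20mm in NEW tool [  2.415 -13.243   4.608]  in CURRENT tool [  2.432 -13.242   4.602]
```

```bash
python3 -m crank '[[0.16,-0.85,0,0,0,0],[0.16,-0.9,0.1,0,0,0],[0.16,-0.9,0.2,0,0,0],[0.16,-0.9,0.3,0,0,0],[0.16,-0.9,0.4,0,0,0],[0.16,-0.9,0.4,0,0,0],[0.16,-0.9,0.4,0,0,0],[0.16,-0.9,0.4,0,0,0],[0.16,-0.9,0.4,0,0,0],[0.16,-0.9,0.4,0,0,0],[0.16,-0.9,0.4,0,0,0],[0.16,-0.9,0.4,0,0,0]]'; python3 -m crank '[[0.16,-0.9,0.4,0,0,0],[0.16,-0.8,0.4,0,0,0],[0.1,-0.7,0.2,0,0,0],[0,0,0.2,0,0,0]]';  python3 plan.py .505 -.285 .012 90; cat > snap.py <<'E'
import sys
from h import *
from bench import eyes
for n in("top","side"):
    f=eyes.grab_frame(n); np.savez(f"pics/{n}{sys.argv[1]}.npz",**f); cv2.imwrite(f"pics/{n}{sys.argv[1]}.png",f["image"][:,:,::-1])
E
```

```text
clock: 7.7
tcp_pos: [0.5145, -0.2364, 0.0755]
orientation: [-0.004, 3.141, -0.0]
contact_force: [0.3, 0.3, -1.6]
grip_width: 0.0523
gripper_force: 62.9
clock: 8.1
tcp_pos: [0.5056, -0.2861, 0.0516]
orientation: [0.003, 3.141, -0.002]
contact_force: [0.3, 0.2, -1.4]
grip_width: 0.0525
gripper_force: 62.9
t 8.1 tcp [ 0.5056 -0.2861  0.0516] yawy 89.89 F [ 0.3  0.2 -1.4] w 0.0525 gf 62.9
turn total/45deg [-0.002  0.001 -0.002]  shift/20mm in NEW tool [0.031 0.055 1.98 ]  in CURRENT tool [0.032 0.058 1.98 ]
```

```bash
python3 -m crank '[[0,0,0.4,0,0,0],[0,0,0.4,0,0,0],[0,0,0.4,0,0,0],[0,0,0.3,0,0,0],[0,0,0.2,0,0,0],[0,0,0.15,0,0,0],[0,0,0.1,0,0,0],[0,0,0.08,0,0,0],[0,0,0.05,0,0,0]]'
```

```text
clock: 9.0
tcp_pos: [0.5064, -0.2833, 0.0099]
orientation: [-0.001, 3.141, -0.0]
contact_force: [-2.3, 1.5, 9.4]
grip_width: 0.0524
gripper_force: 64.3
```

```bash
python3 -m crank '[[0,0,0,0,0,0],[0,0,0,0,0,0],[0,0,0,0,0,0],[0,0,0,0,0,0],[0,0,-0.4,0,0,0],[0,0,-0.7,0,0,0],[0,0,-0.9,0,0,0],[0,0,-0.9,0,0,0],[0,0,-0.9,0,0,0],[0,0,-0.9,0,0,0],[0,0,-0.9,0,0,0]]' 1; python3 plan.py .530 .0135 .12 102.2;python3 snap.py 2; python3 - <<'E'
from h import *
for n in("top","side"):
    P=cloud(np.load(f"pics/{n}2.npz"))
    for nm,z0,z1,b in [("short",.035,.06,(.4,.6,-.34,-.2)),("mid",.083,.104,(.4,.66,-.1,.1)),("longtop",.043,.062,(.4,.66,-.1,.1)),("ret",.034,.056,(.63,.73,-.15,.08))]:
        m=sel(P,z0,z1,*b).astype(np.uint8)
        k,l,st,_=cv2.connectedComponentsWithStats(m,connectivity=8)
        if k<2: print(n,nm,"none");continue
        i=1+st[1:,4].argmax(); q=P[l==i]; print(n,nm,len(q),*rect(q[:,:2]),"z",np.median(q[:,2]).round(4))
E
```

```text
clock: 10.1
tcp_pos: [0.5064, -0.2834, 0.1238]
orientation: [-0.0, 3.14, -0.001]
contact_force: [-0.1, -0.6, -0.2]
grip_width: 0.0853
gripper_force: 0.0
t 10.1 tcp [ 0.5064 -0.2834  0.1238] yawy 90.02 F [-0.1 -0.6 -0.2] w 0.0853 gf 0.0
turn total/45deg [-0.001  0.001 -0.271]  shift/20mm in NEW tool [-4.291 14.259  0.189]  in CURRENT tool [-1.185 14.843  0.184]
top short 162 [ 481.5 -283. ] [55.5 29.9] 89.9 z 0.0401
top mid 581 [529.7  14.9] [121.4  53. ] 12.7 z 0.0869
top longtop 229 [446.9  -4.1] [52.7 46.9] -77.3 z 0.0468
top ret 578 [673.1 -30.5] [165.   53.7] 89.8 z 0.0394
side short 423 [ 506.7 -283.8] [78.1 62.2] 2.9 z 0.0419
side mid 996 [531.2  13.5] [120.3  59.7] 12.9 z 0.0879
side longtop 725 [507.2  12.1] [168.9  58. ] 15.0 z 0.0493
side ret 940 [673.5 -31.8] [175.7  53.8] 89.4 z 0.0392
```

```bash
python3 -m crank '[[-0.08,0.95,0,0,0,0],[-0.08,0.95,0,0,0,0],[-0.08,0.95,0,0,0,0],[-0.08,0.95,0,0,0,0],[-0.08,0.95,0,0,0,0],[-0.08,0.95,0,0,0,0],[-0.08,0.95,0,0,0,0],[-0.08,0.95,0,0,0,0],[-0.08,0.95,0,0,0,0],[-0.08,0.95,0,0,0,0],[-0.08,0.95,0,0,0,-0.135],[0,0,0,0,0,-0.142]]'; python3 plan.py .5303 .0145 .056 102.5
```

```text
clock: 11.4
tcp_pos: [0.5239, -0.0708, 0.1216]
orientation: [0.355, -3.121, -0.002]
contact_force: [0.3, 0.0, -1.0]
grip_width: 0.0854
gripper_force: 0.0
t 11.4 tcp [ 0.5239 -0.0708  0.1216] yawy 102.99 F [ 0.3  0.  -1. ] w 0.0854 gf 0.0
turn total/45deg [0.002 0.    0.011]  shift/20mm in NEW tool [-1.236  4.094  3.281]  in CURRENT tool [-1.271  4.079  3.286]
```

```bash
python3 -m crank '[[-0.24,0.82,0,0,0,0.011],[-0.25,0.82,0,0,0,0],[-0.25,0.82,0,0,0,0],[-0.25,0.82,0,0,0,0],[-0.25,0.82,0,0,0,0],[0,0,0.1,0,0,0]]'; python3 plan.py .5303 .0145 .056 102.5
```

```text
clock: 12.0
tcp_pos: [0.5311, 0.0139, 0.1198]
orientation: [-0.334, 3.123, 0.002]
contact_force: [0.3, 0.2, -0.6]
grip_width: 0.085
gripper_force: 0.0
t 12.0 tcp [0.5311 0.0139 0.1198] yawy 102.22 F [ 0.3  0.2 -0.6] w 0.085 gf 0.0
turn total/45deg [ 0.001  0.001 -0.006]  shift/20mm in NEW tool [0.031 0.037 3.191]  in CURRENT tool [0.033 0.034 3.191]
```

```bash
python3 -m crank '[[0.03,0.03,0.7,0,0,-0.006],[0,0,0.7,0,0,0],[0,0,0.7,0,0,0],[0,0,0.6,0,0,0],[0,0,0.3,0,0,0],[0,0,0.2,0,0,0]]'; python3 -m crank '[[0,0,0,0,0,0],[0,0,0,0,0,0],[0,0,0,0,0,0],[0,0,0,0,0,0],[0,0,0,0,0,0],[0,0,-0.2,0,0,0],[0,0,-0.3,0,0,0],[0,0,-0.5,0,0,0],[0,0,-0.7,0,0,0],[0,0,-0.7,0,0,0],[0,0,-0.7,0,0,0]]' 0.3 70;python3 plan.py .505 -.175 .06 90
```

```text
clock: 12.6
tcp_pos: [0.5298, 0.0114, 0.0548]
orientation: [0.335, -3.123, 0.0]
contact_force: [1.2, 0.2, 0.6]
grip_width: 0.0855
gripper_force: 0.0
clock: 13.7
tcp_pos: [0.5304, 0.0116, 0.1193]
orientation: [-0.335, 3.123, 0.0]
contact_force: [0.4, -0.0, -2.9]
grip_width: 0.0522
gripper_force: 73.3
t 13.7 tcp [0.5304 0.0116 0.1193] yawy 102.26 F [ 0.4 -0.  -2.9] w 0.0522 gf 73.3
turn total/45deg [0.    0.001 0.273]  shift/20mm in NEW tool [ 1.268 -9.332  2.967]  in CURRENT tool [ 3.224 -8.85   2.965]
```

```bash
python3 -m crank '[[0,-0.5,0,0,0,0.09],[0,-0.5,0,0,0,0.09],[0,-0.5,0,0,0,0.093],[0.12,-0.8,0.2,0,0,0],[0.12,-0.8,0.3,0,0,0],[0.12,-0.8,0.3,0,0,0],[0.12,-0.8,0.3,0,0,0],[0.12,-0.8,0.4,0,0,0],[0.12,-0.8,0.4,0,0,0],[0.12,-0.8,0.4,0,0,0],[0.12,-0.8,0.4,0,0,0],[0.12,-0.8,0.2,0,0,0]]';python3 plan.py .505 -.175 .010 90
```

```text
clock: 14.9
tcp_pos: [0.5128, -0.1625, 0.0602]
orientation: [0.0, 3.141, 0.0]
contact_force: [0.1, -0.5, -1.9]
grip_width: 0.0522
gripper_force: 73.4
t 14.9 tcp [ 0.5128 -0.1625  0.0602] yawy 89.99 F [ 0.1 -0.5 -1.9] w 0.0522 gf 73.4
turn total/45deg [ 0.     0.001 -0.   ]  shift/20mm in NEW tool [ 0.391 -0.624  2.512]  in CURRENT tool [ 0.392 -0.624  2.511]
```

```bash
python3 -m crank '[[0.2,-0.3,0.4,0,0,0],[0.2,-0.32,0.4,0,0,0],[0,0,0.5,0,0,0],[0,0,0.4,0,0,0],[0,0,0.3,0,0,0],[0,0,0.2,0,0,0],[0,0,0.12,0,0,0],[0,0,0.08,0,0,0],[0,0,0.06,0,0,0],[0,0,0.05,0,0,0]]'
```

```text
clock: 15.9
tcp_pos: [0.505, -0.1743, 0.0103]
orientation: [0.001, 3.141, 0.001]
contact_force: [-5.7, 2.4, 18.2]
grip_width: 0.0524
gripper_force: 75.3
```

```bash
python3 -m crank '[[0,0,0,0,0,0],[0,0,0,0,0,0],[0,0,0,0,0,0],[0,0,0,0,0,0],[0,0,-0.4,0,0,0],[0,0,-0.8,0,0,0],[0,0,-0.9,0,0,0],[0,0,-0.9,0,0,0],[0,0.2,-0.9,0,0,-0.139],[0,0.3,-0.1,0,0,-0.139]]' 1; python3 plan.py .5068 .009 .09 102.5;python3 snap.py 3; python3 - <<'E'
from h import *
for n in("top","side"):
    P=cloud(np.load(f"pics/{n}3.npz"))
    for nm,z0,z1,b in [("short",.035,.06,(.4,.6,-.34,-.23)),("mid",.035,.06,(.4,.6,-.22,-.12)),("long",.043,.062,(.4,.66,-.1,.1)),("ret",.034,.056,(.63,.73,-.15,.08))]:
        m=sel(P,z0,z1,*b).astype(np.uint8)
        k,l,st,_=cv2.connectedComponentsWithStats(m,connectivity=8)
        if k<2: print(n,nm,"none");continue
        i=1+st[1:,4].argmax(); q=P[l==i]; print(n,nm,len(q),*rect(q[:,:2]),"z",np.median(q[:,2]).round(4))
E
```

```text
clock: 16.9
tcp_pos: [0.5056, -0.1651, 0.0922]
orientation: [-0.347, 3.118, -0.003]
contact_force: [0.9, 0.2, -0.7]
grip_width: 0.0854
gripper_force: 0.0
t 16.9 tcp [ 0.5056 -0.1651  0.0922] yawy 102.7 F [ 0.9  0.2 -0.7] w 0.0854 gf 0.0
turn total/45deg [-0.003  0.005  0.004]  shift/20mm in NEW tool [-1.941  8.488  0.108]  in CURRENT tool [-1.97   8.482  0.097]
top short none
top mid 121 [ 542.7 -165.5] [44.5 38.2] -0.6 z 0.0409
top long 733 [506.8   8.7] [169.2  53.1] 12.1 z 0.0471
top ret 590 [673.2 -30.6] [165.1  54.1] 89.8 z 0.039
side short 182 [ 528.7 -282.5] [59.6 34.2] -86.0 z 0.0421
side mid 776 [ 504.5 -174.4] [121.3  61.3] 0.9 z 0.0418
side long 1363 [507.8   7.3] [167.8  61.7] 12.6 z 0.0477
side ret 952 [673.9 -30.8] [175.2  53.8] 89.5 z 0.0391
```

```bash
python3 -m crank '[[-0.2,0.85,0,0,0,0],[-0.2,0.85,0,0,0,0],[-0.2,0.85,0,0,0,0],[-0.2,0.85,0,0,0,0],[-0.2,0.85,0,0,0,0],[-0.2,0.85,0,0,0,0],[-0.2,0.85,0,0,0,0],[-0.2,0.85,0,0,0,0],[-0.2,0.85,0,0,0,0],[-0.17,0.84,0,0,0,0],[0,0,0,0,0,0]]'; python3 plan.py .5072 .0085 .0155 102.3
```

```text
clock: 18.1
tcp_pos: [0.5057, 0.0122, 0.0892]
orientation: [0.343, -3.122, -0.002]
contact_force: [0.4, 0.8, 0.5]
grip_width: 0.0851
gripper_force: 0.0
t 18.1 tcp [0.5057 0.0122 0.0892] yawy 102.55 F [0.4 0.8 0.5] w 0.0851 gf 0.0
turn total/45deg [ 0.001 -0.001  0.006]  shift/20mm in NEW tool [-0.036 -0.198  3.687]  in CURRENT tool [-0.037 -0.202  3.687]
```

```bash
python3 -m crank '[[-0.02,-0.1,0.7,0,0,0],[0,0,0.7,0,0,0],[0,0,0.7,0,0,0],[0,0,0.7,0,0,0],[0,0,0.4,0,0,0],[0,0,0.3,0,0,0],[0,0,0.2,0,0,0]]'; python3 plan.py .5072 .0085 .0155 102.3; python3 -m crank '[[0,0,0,0,0,0],[0,0,0,0,0,0],[0,0,0,0,0,0],[0,0,0,0,0,0],[0,0,0,0,0,0]]' 0.3 80; python3 plan.py .4902 .2525 .10 85.4
```

```text
clock: 18.8
tcp_pos: [0.5066, 0.0075, 0.0152]
orientation: [0.34, -3.123, 0.0]
contact_force: [0.0, 0.7, -0.3]
grip_width: 0.0856
gripper_force: 0.0
t 18.8 tcp [0.5066 0.0075 0.0152] yawy 102.43 F [ 0.   0.7 -0.3] w 0.0856 gf 0.0
turn total/45deg [-0.    -0.     0.003]  shift/20mm in NEW tool [-0.037  0.041 -0.016]  in CURRENT tool [-0.037  0.041 -0.016]
clock: 19.3
tcp_pos: [0.5072, 0.008, 0.0162]
orientation: [-0.341, 3.122, 0.0]
contact_force: [-1.3, -0.8, 5.8]
grip_width: 0.0522
gripper_force: 84.0
t 19.3 tcp [0.5072 0.008  0.0162] yawy 102.48 F [-1.3 -0.8  5.8] w 0.0522 gf 84.0
turn total/45deg [0.    0.001 0.379]  shift/20mm in NEW tool [ 1.826 12.119 -4.189]  in CURRENT tool [-1.818 12.121 -4.188]
```

```bash
python3 -m crank '[[0,0,-0.2,0,0,0],[0,0,-0.3,0,0,0],[0,0,-0.5,0,0,0],[0,0,-0.7,0,0,0],[0,0,-0.8,0,0,0],[0,0,-0.8,0,0,0],[0,0.2,-0.7,0,0,0],[0,0.4,-0.2,0,0,0.126],[0,0.5,0,0,0,0.126],[0,0.6,0,0,0,0.127],[0,0.7,0,0,0,0]]'; python3 plan.py .4902 .2525 .10 85.4
```

```text
clock: 20.4
tcp_pos: [0.5035, 0.056, 0.1]
orientation: [0.127, 3.139, -0.0]
contact_force: [0.2, -0.3, -4.5]
grip_width: 0.052
gripper_force: 83.8
t 20.4 tcp [0.5035 0.056  0.1   ] yawy 85.36 F [ 0.2 -0.3 -4.5] w 0.052 gf 83.8
turn total/45deg [-0.     0.    -0.001]  shift/20mm in NEW tool [1.448e+00 9.742e+00 2.000e-03]  in CURRENT tool [1.456e+00 9.741e+00 2.000e-03]
```

```bash
python3 -m crank '[[0.12,0.8,0,0,0,0],[0.12,0.85,0,0,0,0],[0.12,0.85,0,0,0,0],[0.12,0.85,0,0,0,0],[0.12,0.85,0,0,0,0],[0.12,0.85,0,0,0,0],[0.12,0.85,0,0,0,0],[0.12,0.85,0,0,0,0],[0.12,0.85,0,0,0,0],[0.12,0.85,0.3,0,0,0],[0.12,0.8,0.3,0,0,0],[0.12,0.5,0.3,0,0,0]]'; python3 plan.py .4902 .2525 .0375 85.4;python3 snap.py 4; python3 - <<'E'
from h import *
for n in("top","side"):
    f=np.load(f"pics/{n}4.npz");P=cloud(f)
    for nm,z0,z1,b in [("long",.11,.14,(.38,.6,.19,.32)),("long2",.08,.14,(.38,.6,.19,.32)),("cold",.015,.045,(.34,.65,.17,.33))]:
        m=sel(P,z0,z1,*b).astype(np.uint8)
        k,l,st,_=cv2.connectedComponentsWithStats(m,connectivity=8)
        if k<2: print(n,nm,"none");continue
        i=1+st[1:,4].argmax(); q=P[l==i]; print(n,nm,len(q),*rect(q[:,:2]),"z",np.median(q[:,2]).round(4))
a,b=[cv2.imread(f"pics/{n}4.png") for n in("top","side")]
cv2.imwrite("pics/c4.png",np.hstack([cv2.resize(a[220:340,150:270],(400,400),interpolation=2),cv2.resize(b[240:380,240:420],(400,400),interpolation=2)]))
E
```

```text
clock: 21.6
tcp_pos: [0.4901, 0.2543, 0.0808]
orientation: [-0.121, -3.139, -0.001]
contact_force: [-0.1, 0.3, -2.9]
grip_width: 0.0522
gripper_force: 83.9
t 21.6 tcp [0.4901 0.2543 0.0808] yawy 85.57 F [-0.1  0.3 -2.9] w 0.0522 gf 83.9
turn total/45deg [ 0.001 -0.     0.004]  shift/20mm in NEW tool [-0.012 -0.089  2.167]  in CURRENT tool [-0.012 -0.09   2.167]
top long 95 [540.6 250.3] [67.  52.9] -4.8 z 0.1159
top long2 387 [533.1 245.2] [88.5 54.6] 6.1 z 0.1093
top cold 1152 [474.9 253.4] [237.5 109.2] -4.3 z 0.0283
side long 694 [454.6 273.8] [93.7 87.5] -5.1 z 0.115
side long2 3106 [490.8 270.5] [169.7  87.6] -5.2 z 0.109
side cold 4733 [475.9 254.1] [235.6 111.2] -4.9 z 0.0303
```

View pics/c4.png

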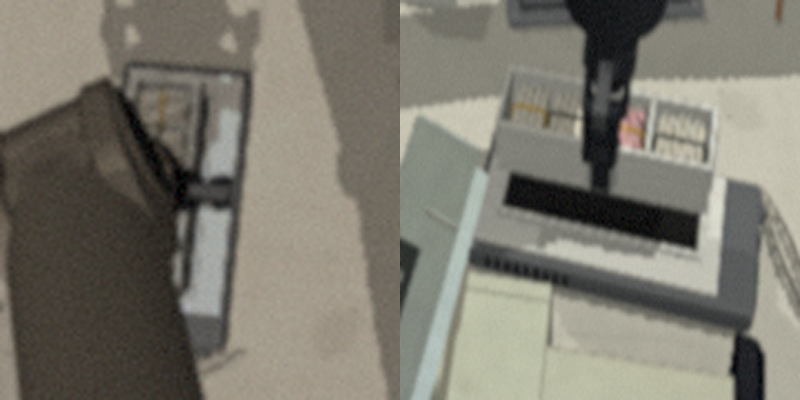

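The top crop shows the long tray over the plate, parallel to it. The side crop shows the pad at (600,215), still free. I lower the tray in stages with corrections.

```bash
python3 -m crank '[[0,-0.06,0.4,0,0,0.003],[0,0,0.5,0,0,0],[0,0,0.5,0,0,0],[0,0,0.25,0,0,0],[0,0,0.15,0,0,0],[0,0,0,0,0,0]]'; for i in 1 2 3; do python3 plan.py .4902 .2526 .038 85.3; done
```

```text
clock: 22.3
tcp_pos: [0.4903, 0.2508, 0.045]
orientation: [-0.129, -3.138, 0.001]
contact_force: [0.6, 0.1, -2.7]
grip_width: 0.0524
gripper_force: 84.1
t 22.3 tcp [0.4903 0.2508 0.045 ] yawy 85.29 F [ 0.6  0.1 -2.7] w 0.0524 gf 84.1
turn total/45deg [-0.001 -0.001 -0.   ]  shift/20mm in NEW tool [0.012 0.088 0.35 ]  in CURRENT tool [0.012 0.089 0.35 ]
t 22.3 tcp [0.4903 0.2508 0.045 ] yawy 85.29 F [ 0.6  0.1 -2.7] w 0.0524 gf 84.1
turn total/45deg [-0.001 -0.001 -0.   ]  shift/20mm in NEW tool [0.012 0.088 0.35 ]  in CURRENT tool [0.012 0.089 0.35 ]
t 22.3 tcp [0.4903 0.2508 0.045 ] yawy 85.29 F [ 0.6  0.1 -2.7] w 0.0524 gf 84.1
turn total/45deg [-0.001 -0.001 -0.   ]  shift/20mm in NEW tool [0.012 0.088 0.35 ]  in CURRENT tool [0.012 0.089 0.35 ]
```

```bash
python3 -m crank '[[0,0.07,0.05,0,0,0],[0,0,0.06,0,0,0],[0,0,0.06,0,0,0],[0,0,0.06,0,0,0]]'; python3 -m crank '[[0,0,0.06,0,0,0]]';python3 -m crank '[[0,0,0.06,0,0,0]]'
```

```text
clock: 22.7
tcp_pos: [0.4906, 0.2526, 0.041]
orientation: [0.129, 3.139, 0.0]
contact_force: [-0.2, 1.0, -2.1]
grip_width: 0.0521
gripper_force: 84.1
clock: 22.8
tcp_pos: [0.4906, 0.2525, 0.0397]
orientation: [0.129, 3.139, 0.0]
contact_force: [-0.6, 0.1, -3.2]
grip_width: 0.0525
gripper_force: 84.1
clock: 22.9
tcp_pos: [0.4906, 0.2525, 0.0384]
orientation: [0.129, 3.139, 0.0]
contact_force: [-0.8, -0.6, -2.7]
grip_width: 0.0519
gripper_force: 84.1
```

No rim contact, and it is already 3 mm into the mouth. On to the seat.

```bash
python3 -m crank '[[0,0,0.05,0,0,0]]';python3 -m crank '[[0,0,0.05,0,0,0]]'
```

```text
clock: 23.0
tcp_pos: [0.4905, 0.2526, 0.0382]
orientation: [-0.129, -3.139, -0.0]
contact_force: [-6.3, -2.8, 16.3]
grip_width: 0.0517
gripper_force: 86.0
clock: 23.1
tcp_pos: [0.4905, 0.2525, 0.0382]
orientation: [-0.129, -3.138, -0.001]
contact_force: [-8.6, -3.3, 27.7]
grip_width: 0.0522
gripper_force: 87.3
```

```bash
python3 -m crank '[[0,0,0,0,0,0],[0,0,0,0,0,0],[0,0,0,0,0,0],[0,0,0,0,0,0],[0,0,-0.4,0,0,0],[0,0,-0.8,0,0,0],[0,0,-0.9,0,0,0],[0,0,-0.9,0,0,0],[0,-0.5,-0.9,0,0,0],[0,-0.9,0,0,0,0],[0,-0.9,0,0,0,0],[0,-0.9,0,0,0,0]]' 1; python3 -m crank '[[0,0,0,0,0,0.18],[0,0,0,0,0,0.18],[0,0,0,0,0,0.18],[0,0,0,0,0,0.18],[0,0,0,0,0,0.18],[0,0,0,0,0,0.18],[0,0,0,0,0,0.18],[0,0,0,0,0,0.18],[0,0,0,0,0,0.18],[0,0,0,0,0,0.18],[0,0,0,0,0,0.09]]'; python3 plan.py .6733 -.031 .09 0;python3 snap.py 5; python3 - <<'E'
from h import *
for n in("top","side"):
    P=cloud(np.load(f"pics/{n}5.npz"))
    for nm,z0,z1,b in [("long",.063,.085,(.38,.6,.19,.32)),("ret",.034,.056,(.63,.73,-.15,.08)),("rim",.0105,.02,(.4,.62,-.06,.08)),("base",.005,.02,(.4,.62,-.06,.08))]:
        m=sel(P,z0,z1,*b).astype(np.uint8)
        k,l,st,_=cv2.connectedComponentsWithStats(m,connectivity=8)
        if k<2: print(n,nm,"none");continue
        i=1+st[1:,4].argmax(); q=P[l==i]; print(n,nm,len(q),*rect(q[:,:2]),"z",np.median(q[:,2]).round(4))
a,b=[cv2.imread(f"pics/{n}5.png") for n in("top","side")]
cv2.imwrite("pics/c5.png",np.hstack([cv2.resize(a[190:340,170:320],(400,400),interpolation=2),cv2.resize(b[180:380,230:430],(400,400),interpolation=2)]))
E
```

```text
clock: 24.3
tcp_pos: [0.4845, 0.1865, 0.1138]
orientation: [-0.13, -3.138, 0.002]
contact_force: [-0.7, -0.8, -0.2]
grip_width: 0.0854
gripper_force: 0.0
clock: 25.4
tcp_pos: [0.4846, 0.187, 0.1136]
orientation: [-2.223, -2.219, 0.003]
contact_force: [-0.1, -1.0, -0.2]
grip_width: 0.0853
gripper_force: 0.0
t 25.4 tcp [0.4846 0.187  0.1136] yawy -0.1 F [-0.1 -1.  -0.2] w 0.0853 gf 0.0
turn total/45deg [-0.002  0.002 -0.002]  shift/20mm in NEW tool [-10.9     9.434   1.181]  in CURRENT tool [-10.882   9.456   1.181]
top long 116 [561.3 246.5] [53.7 27.3] 86.5 z 0.0697
top ret 596 [672.9 -30.6] [165.1  53.6] 90.0 z 0.0393
top rim 26 [526.1 -12.6] [35.5 13.1] 33.3 z 0.0122
top base 1523 [507.2   8.7] [191.6  76. ] 12.1 z 0.0084
side long 2304 [491.2 253.1] [169.8  57.7] -4.8 z 0.0691
side ret 954 [673.6 -30.7] [171.8  54.3] 89.1 z 0.0392
side rim 144 [487.5  16.5] [103.2  37.9] 13.2 z 0.0124
side base 842 [485.5  14.4] [103.5  75. ] 2.7 z 0.0096
```

View pics/c5.png

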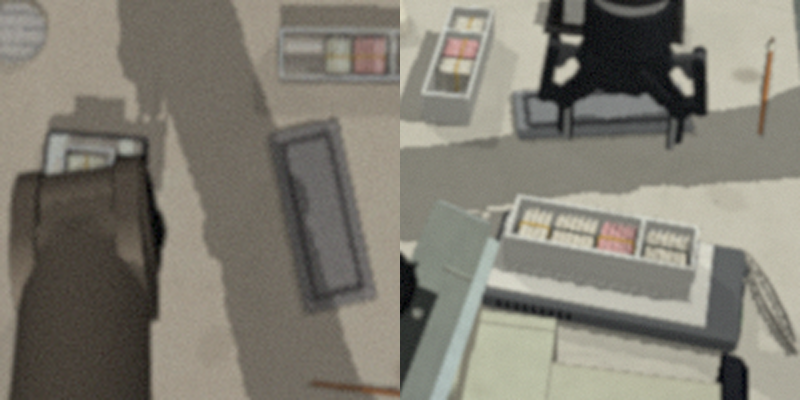

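Side crop: the long tray is seated in the rim. Top crop: the base is empty and its fit is clean (507.2, 8.7 mm, yaw 12.1°). Next, the return tray.

```bash
python3 -m crank '[[-0.68,0.59,0,0,0,0],[-0.68,0.59,0,0,0,0],[-0.68,0.59,0,0,0,0],[-0.68,0.59,0,0,0,0],[-0.68,0.59,0,0,0,0],[-0.68,0.59,0,0,0,0],[-0.68,0.59,0,0,0,0],[-0.68,0.59,0,0,0,0],[-0.68,0.59,0,0,0,0],[-0.68,0.59,0,0,0,0],[-0.68,0.59,0,0,0,0],[-0.68,0.59,0,0,0,0]]'; python3 -m crank '[[-0.68,0.59,0.2,0,0,0],[-0.68,0.59,0.3,0,0,0],[-0.68,0.59,0.3,0,0,0],[-0.68,0.59,0.3,0,0,0],[0,0,0,0,0,0]]'; python3 plan.py .6732 -.0307 .0075 -0.3
```

```text
clock: 26.7
tcp_pos: [0.6273, 0.0245, 0.1138]
orientation: [-2.214, -2.227, 0.002]
contact_force: [0.2, 1.0, -0.1]
grip_width: 0.0853
gripper_force: 0.0
clock: 27.2
tcp_pos: [0.6748, -0.0319, 0.0912]
orientation: [2.218, 2.224, -0.004]
contact_force: [-1.0, 0.2, -0.7]
grip_width: 0.0854
gripper_force: 0.0
t 27.2 tcp [ 0.6748 -0.0319  0.0912] yawy 0.14 F [-1.   0.2 -0.7] w 0.0854 gf 0.0
turn total/45deg [-0.002  0.003  0.01 ]  shift/20mm in NEW tool [ 0.059 -0.078  4.183]  in CURRENT tool [ 0.068 -0.072  4.183]
```

```bash
python3 -m crank '[[0.05,-0.07,0.7,0,0,0.008],[0,0,0.7,0,0,0],[0,0,0.7,0,0,0],[0,0,0.7,0,0,0],[0,0,0.6,0,0,0],[0,0,0.4,0,0,0],[0,0,0.25,0,0,0],[0,0,0.1,0,0,0]]'; python3 -m crank '[[0,0,0,0,0,0],[0,0,0,0,0,0],[0,0,0,0,0,0],[0,0,0,0,0,0],[0,0,0,0,0,0]]' 0.3 80; python3 plan.py .5072 .0087 .10 -77.9
```

```text
clock: 28.0
tcp_pos: [0.6736, -0.0271, 0.009]
orientation: [-2.223, -2.219, 0.0]
contact_force: [-0.1, -0.6, -0.6]
grip_width: 0.0856
gripper_force: 0.0
clock: 28.5
tcp_pos: [0.6744, -0.0272, 0.0105]
orientation: [2.223, 2.219, 0.002]
contact_force: [-0.1, 0.1, 5.6]
grip_width: 0.052
gripper_force: 84.2
t 28.5 tcp [ 0.6744 -0.0272  0.0105] yawy -0.11 F [-0.1  0.1  5.6] w 0.052 gf 84.2
turn total/45deg [ 2.000e-03 -1.000e-03  1.729e+00]  shift/20mm in NEW tool [-7.799 -3.507 -4.473]  in CURRENT tool [ 1.779 -8.357 -4.486]
```

```bash
python3 -m crank '[[0,0,-0.2,0,0,0],[0,0,-0.3,0,0,0],[0,0,-0.5,0,0,0],[0,0,-0.7,0,0,0],[0,0,-0.8,0,0,0],[0,0,-0.8,0,0,0],[0,0,-0.8,0,0,0],[0,-0.4,-0.5,0,0,0],[0,-0.7,0,0,0,0],[0,-0.9,0,0,0,0],[0,-0.9,0,0,0,0],[0,-0.5,0,0,0,0]]'; python3 -m crank '[[0,0,0,0,0,0.09],[0,0,0,0,0,0.15],[0,0,0,0,0,0.15],[0,0,0,0,0,0.15],[0,0,0,0,0,0.15],[0,0,0,0,0,0.15],[0,0,0,0,0,0.15],[0,0,0,0,0,0.15],[0,0,0,0,0,0.15],[0,0,0,0,0,0.15],[0,0,0,0,0,0.15],[0,0,0,0,0,0.14]]'; python3 plan.py .5106 .0094 .06 -77.9
```

```text
clock: 29.7
tcp_pos: [0.6035, -0.027, 0.1017]
orientation: [-2.223, -2.218, 0.001]
contact_force: [0.8, 0.3, -4.2]
grip_width: 0.0519
gripper_force: 84.1
clock: 30.9
tcp_pos: [0.6057, -0.0265, 0.1018]
orientation: [-3.124, -0.323, -0.001]
contact_force: [-0.1, 0.2, -3.7]
grip_width: 0.0518
gripper_force: 83.8
t 30.9 tcp [ 0.6057 -0.0265  0.1018] yawy -78.2 F [-0.1  0.2 -3.7] w 0.0518 gf 83.8
turn total/45deg [-0.001 -0.001 -0.007]  shift/20mm in NEW tool [-4.274 -2.753  2.09 ]  in CURRENT tool [-4.29  -2.73   2.089]
```

```bash
python3 -m crank '[[-0.5,-0.3,0,0,0,-0.006],[-0.6,-0.4,0,0,0,0],[-0.7,-0.45,0.2,0,0,0],[-0.7,-0.45,0.4,0,0,0],[-0.7,-0.45,0.4,0,0,0],[-0.6,-0.4,0.4,0,0,0],[-0.48,-0.29,0.3,0,0,0],[0,0,0.2,0,0,0],[0,0,0,0,0,0]]'; python3 plan.py .5106 .0094 .018 -77.9; python3 snap.py 6; python3 - <<'E'
from h import *
for n in("top","side"):
    P=cloud(np.load(f"pics/{n}6.npz"))
    for nm,z0,z1,b in [("ret",.080,.115,(.4,.65,-.08,.08)),("base",.003,.02,(.4,.62,-.06,.08))]:
        m=sel(P,z0,z1,*b).astype(np.uint8)
        k,l,st,_=cv2.connectedComponentsWithStats(m,connectivity=8)
        if k<2: print(n,nm,"none");continue
        i=1+st[1:,4].argmax(); q=P[l==i]; print(n,nm,len(q),*rect(q[:,:2]),"z",np.median(q[:,2]).round(4))
a,b=[cv2.imread(f"pics/{n}6.png") for n in("top","side")]
cv2.imwrite("pics/c6.png",np.hstack([cv2.resize(a[190:340,210:360],(400,400),interpolation=2),cv2.resize(b[150:290,260:400],(400,400),interpolation=2)]))
E
```

```text
clock: 31.8
tcp_pos: [0.5105, 0.0086, 0.0634]
orientation: [-3.123, -0.339, -0.0]
contact_force: [0.1, -0.1, -3.6]
grip_width: 0.0519
gripper_force: 84.4
t 31.8 tcp [0.5105 0.0086 0.0634] yawy -77.61 F [ 0.1 -0.1 -3.6] w 0.0519 gf 84.4
turn total/45deg [-0.    -0.     0.006]  shift/20mm in NEW tool [ 0.014 -0.039  2.272]  in CURRENT tool [ 0.014 -0.038  2.272]
top ret 29 [431.7 -26. ] [31.5 14.4] -35.0 z 0.0959
top base 57 [429.7 -36.1] [51.4 23.5] -33.7 z 0.0073
side ret 1344 [506.  12.] [168.2  75.5] 11.7 z 0.0915
side base 2012 [506.5   2.2] [198.7  97.2] 11.9 z 0.0096
```

View pics/c6.png

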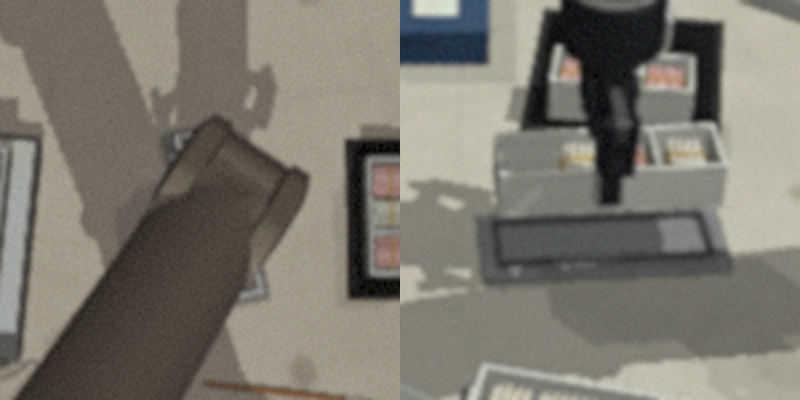

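The tray hangs level over the base rim, card end to the front (side crop right). I lower it.

```bash
python3 -m crank '[[-0.02,-0.02,0.5,0,0,0.005],[0,0,0.5,0,0,0],[0,0,0.4,0,0,0],[0,0,0.25,0,0,0],[0,0,0.15,0,0,0],[0,0,0.05,0,0,0]]'; python3 plan.py .5109 .0094 .018 -77.9; python3 -m crank '[[0,0,0.05,0,0,0],[0,0,0.05,0,0,0]]';  python3 -m crank '[[0,0,0.05,0,0,0],[0,0,0.05,0,0,0]]'
```

```text
clock: 32.5
tcp_pos: [0.5098, 0.0086, 0.0261]
orientation: [3.124, 0.33, -0.001]
contact_force: [-0.6, -0.6, -3.7]
grip_width: 0.0517
gripper_force: 84.4
t 32.5 tcp [0.5098 0.0086 0.0261] yawy -77.92 F [-0.6 -0.6 -3.7] w 0.0517 gf 84.4
turn total/45deg [ 0.     0.001 -0.001]  shift/20mm in NEW tool [ 0.063 -0.029  0.405]  in CURRENT tool [ 0.064 -0.029  0.405]
clock: 32.7
tcp_pos: [0.5101, 0.0087, 0.0246]
orientation: [-3.124, -0.331, -0.001]
contact_force: [-0.3, -0.1, -3.8]
grip_width: 0.0517
gripper_force: 84.4
clock: 32.9
tcp_pos: [0.51, 0.0088, 0.0226]
orientation: [-3.124, -0.331, -0.001]
contact_force: [-0.8, 1.2, -3.9]
grip_width: 0.0522
gripper_force: 84.4
```

```bash
python3 -m crank '[[0.04,-0.02,0,0,0,0],[0,0,0.05,0,0,0]]'; python3 -m crank '[[0,0,0.05,0,0,0]]';  python3 -m crank '[[0,0,0.05,0,0,0]]'; python3 -m crank '[[0,0,0.05,0,0,0]]'
```

```text
clock: 33.1
tcp_pos: [0.5108, 0.0094, 0.0216]
orientation: [-3.124, -0.331, -0.001]
contact_force: [0.0, 0.4, -3.8]
grip_width: 0.052
gripper_force: 84.4
clock: 33.2
tcp_pos: [0.5107, 0.0093, 0.0205]
orientation: [-3.124, -0.331, -0.0]
contact_force: [-0.1, 0.1, -3.5]
grip_width: 0.0521
gripper_force: 84.4
clock: 33.3
tcp_pos: [0.5106, 0.0093, 0.0194]
orientation: [3.124, 0.331, 0.0]
contact_force: [-0.5, -0.7, -2.7]
grip_width: 0.0518
gripper_force: 84.4
clock: 33.4
tcp_pos: [0.5106, 0.0093, 0.0189]
orientation: [-3.123, -0.331, 0.0]
contact_force: [-6.6, 2.6, 18.6]
grip_width: 0.052
gripper_force: 87.1
```

```bash
python3 -m crank '[[0,0,0,0,0,0],[0,0,0,0,0,0],[0,0,0,0,0,0],[0,0,0,0,0,0],[0,0,-0.4,0,0,0],[0,0,-0.8,0,0,0],[0,0,-0.9,0,0,0],[0,0,-0.9,0,0,0],[0,0.5,-0.9,0,0,0],[0,0.9,0,0,0,0.132],[0,0.9,0,0,0,0.132],[0,0.9,0,0,0,0]]' 1; python3 snap.py 7; python3 plan.py .505 -.1745 .09 -90;  python3 - <<'E'
from h import *
for n in("top","side"):
    P=cloud(np.load(f"pics/{n}7.npz"))
    for nm,z0,z1,b in [("ret",.043,.062,(.4,.65,-.08,.08)),("mid",.035,.06,(.4,.6,-.22,-.12)),("short",.035,.06,(.4,.6,-.34,-.23))]:
        m=sel(P,z0,z1,*b).astype(np.uint8)
        k,l,st,_=cv2.connectedComponentsWithStats(m,connectivity=8)
        if k<2: print(n,nm,"none");continue
        i=1+st[1:,4].argmax(); q=P[l==i]; print(n,nm,len(q),*rect(q[:,:2]),"z",np.median(q[:,2]).round(4))
a,b=[cv2.imread(f"pics/{n}7.png") for n in("top","side")]
cv2.imwrite("pics/c7.png",np.hstack([cv2.resize(a[190:340,260:410],(400,400),interpolation=2),cv2.resize(b[120:260,260:400],(400,400),interpolation=2)]))
E
```

```text
clock: 34.6
tcp_pos: [0.5189, -0.0544, 0.0971]
orientation: [3.141, 0.002, 0.001]
contact_force: [-0.4, 0.4, -0.1]
grip_width: 0.0852
gripper_force: 0.0
t 34.7 tcp [ 0.5183 -0.0566  0.0973] yawy -90.01 F [-0.2 -1.2 -0. ] w 0.0853 gf 0.0
turn total/45deg [ 0.002 -0.001 -0.   ]  shift/20mm in NEW tool [-0.666  5.896  0.367]  in CURRENT tool [-0.665  5.896  0.374]
top ret 170 [539.6  16.2] [99.9 53.1] 11.7 z 0.0499
top mid 458 [ 504.9 -173.7] [120.2  53.3] -1.0 z 0.0407
top short 438 [ 506.1 -282.6] [79.2 54.5] -0.1 z 0.0402
side ret 1157 [506.3   8.8] [168.1  60.8] 11.8 z 0.0482
side mid 422 [ 477.5 -174.3] [68.  60.4] 2.3 z 0.0418
side short 212 [ 486.8 -283.7] [60.8 38.9] -88.3 z 0.0421
```

View pics/c7.png

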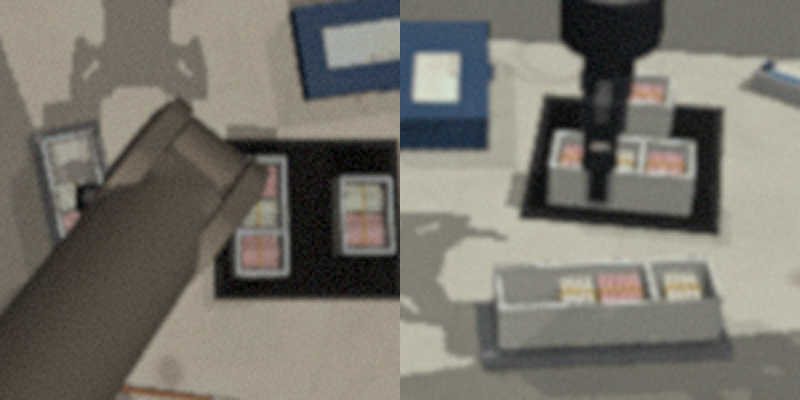

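Side crop: the return tray sits in the base rim, card end to the front. Both other trays are still on the mat. Now the middle tray.

```bash
python3 -m crank '[[-0.09,0.84,0,0,0,0],[-0.1,0.84,0,0,0,0],[-0.1,0.84,0,0,0,0],[-0.1,0.84,0,0,0,0],[-0.1,0.84,0,0,0,0],[-0.1,0.84,0,0,0,0],[-0.08,0.84,0.1,0,0,0],[0,0,0.2,0,0,0]]'; python3 plan.py .505 -.174 .010 -90.3
```

```text
clock: 35.5
tcp_pos: [0.5054, -0.1732, 0.0911]
orientation: [3.141, 0.002, 0.002]
contact_force: [0.6, 0.6, 0.3]
grip_width: 0.0851
gripper_force: 0.0
t 35.5 tcp [ 0.5054 -0.1732  0.0911] yawy -89.94 F [0.6 0.6 0.3] w 0.0851 gf 0.0
turn total/45deg [ 0.001 -0.001  0.008]  shift/20mm in NEW tool [-0.021  0.041  4.056]  in CURRENT tool [-0.026  0.038  4.056]
```

```bash
python3 -m crank '[[-0.02,0.03,0.7,0,0,0.008],[0,0,0.7,0,0,0],[0,0,0.7,0,0,0],[0,0,0.7,0,0,0],[0,0,0.6,0,0,0],[0,0,0.4,0,0,0],[0,0,0.2,0,0,0]]';python3 plan.py .505 -.174 .010 -90; python3 -m crank '[[0,0,0,0,0,0],[0,0,0,0,0,0],[0,0,0,0,0,0],[0,0,0,0,0,0],[0,0,0,0,0,0]]' 0.3 70;  python3 plan.py .505 -.174 .010 -90
```

```text
clock: 36.2
tcp_pos: [0.5047, -0.1722, 0.0095]
orientation: [-3.141, 0.004, 0.002]
contact_force: [-0.4, 0.0, -0.6]
grip_width: 0.0857
gripper_force: 0.0
t 36.2 tcp [ 0.5047 -0.1722  0.0095] yawy -90.16 F [-0.4  0.  -0.6] w 0.0857 gf 0.0
turn total/45deg [-0.     0.001 -0.004]  shift/20mm in NEW tool [ 0.014  0.09  -0.024]  in CURRENT tool [ 0.014  0.09  -0.024]
clock: 36.7
tcp_pos: [0.5056, -0.1728, 0.0113]
orientation: [3.141, -0.005, 0.002]
contact_force: [-0.8, -0.5, 5.4]
grip_width: 0.0524
gripper_force: 73.3
t 36.7 tcp [ 0.5056 -0.1728  0.0113] yawy -90.17 F [-0.8 -0.5  5.4] w 0.0524 gf 73.3
turn total/45deg [ 0.001 -0.002 -0.004]  shift/20mm in NEW tool [-0.031  0.061  0.063]  in CURRENT tool [-0.031  0.061  0.063]
```

```bash
python3 -m crank '[[0,0,-0.2,0,0,0],[0,0,-0.3,0,0,0],[0,0,-0.5,0,0,0],[0,0,-0.7,0,0,0],[0,0,-0.8,0,0,0],[0,0,-0.8,0,0,0],[0,0,-0.8,0,0,0],[0,-0.4,-0.5,0,0,-0.087],[0,-0.6,0,0,0,-0.09],[0,-0.7,0,0,0,-0.09],[0,-0.8,0,0,0,0],[0,-0.8,0,0,0,0]]'; python3 plan.py .5307 .0138 .0755 -78
```

```text
clock: 37.9
tcp_pos: [0.4957, -0.1066, 0.1035]
orientation: [-3.124, -0.324, -0.001]
contact_force: [-0.2, -0.2, -1.7]
grip_width: 0.0521
gripper_force: 73.4
t 37.9 tcp [ 0.4957 -0.1066  0.1035] yawy -78.16 F [-0.2 -0.2 -1.7] w 0.0521 gf 73.4
turn total/45deg [-0.    -0.001 -0.004]  shift/20mm in NEW tool [ 2.961 -5.526  1.4  ]  in CURRENT tool [ 2.944 -5.534  1.405]
```

```bash
python3 -m crank '[[0.4,-0.75,0,0,0,0],[0.4,-0.75,0,0,0,0],[0.4,-0.75,0,0,0,0],[0.4,-0.75,0,0,0,0],[0.4,-0.75,0,0,0,0],[0.4,-0.75,0,0,0,0],[0.3,-0.6,0.3,0,0,0],[0.24,-0.43,0.4,0,0,0],[0,0,0.4,0,0,0],[0,0,0.2,0,0,0],[0,0,0,0,0,0]]'; python3 plan.py .5307 .0138 .0573 -78; python3 snap.py 8;python3 - <<'E'
from h import *
for n in("top","side"):
    P=cloud(np.load(f"pics/{n}8.npz"))
    for nm,z0,z1,b in [("ret",.035,.062,(.4,.65,-.08,.08)),("mid",.09,.125,(.4,.65,-.06,.08))]:
        m=sel(P,z0,z1,*b).astype(np.uint8)
        k,l,st,_=cv2.connectedComponentsWithStats(m,connectivity=8)
        if k<2: print(n,nm,"none");continue
        i=1+st[1:,4].argmax(); q=P[l==i]; print(n,nm,len(q),*rect(q[:,:2]),"z",np.median(q[:,2]).round(4))
E
```

```text
clock: 39.0
tcp_pos: [0.5298, 0.0121, 0.0757]
orientation: [3.124, 0.322, -0.003]
contact_force: [-0.1, -0.0, -2.4]
grip_width: 0.0522
gripper_force: 73.5
t 39.0 tcp [0.5298 0.0121 0.0757] yawy -78.23 F [-0.1 -0.  -2.4] w 0.0522 gf 73.5
turn total/45deg [ 0.001  0.002 -0.005]  shift/20mm in NEW tool [ 0.063 -0.073  0.92 ]  in CURRENT tool [ 0.065 -0.074  0.92 ]
top ret 81 [438.9 -20.8] [55.1 28.4] -33.0 z 0.049
top mid none
side ret 1057 [506.3   9.2] [168.2  60.7] 12.1 z 0.0466
side mid 1112 [529.4  17.2] [120.7  71.2] 10.8 z 0.1051
```

```bash
python3 -m crank '[[0.02,-0.05,0.3,0,0,0],[0,0,0.2,0,0,0],[0,0,0.1,0,0,0],[0,0,0,0,0,0]]'; python3 plan.py .5305 .0138 .0573 -78;  python3 -m crank '[[0,0,0,0,0,0]]'
```

```text
clock: 39.5
tcp_pos: [0.5306, 0.0143, 0.0641]
orientation: [-3.125, -0.325, 0.001]
contact_force: [-0.4, 0.2, -1.5]
grip_width: 0.0525
gripper_force: 73.5
t 39.5 tcp [0.5306 0.0143 0.0641] yawy -78.14 F [-0.4  0.2 -1.5] w 0.0525 gf 73.5
turn total/45deg [-0.     0.001 -0.003]  shift/20mm in NEW tool [-0.009  0.022  0.342]  in CURRENT tool [-0.008  0.022  0.342]
clock: 39.6
tcp_pos: [0.5308, 0.0143, 0.0645]
orientation: [-3.125, -0.325, 0.0]
contact_force: [-0.0, -0.0, -1.9]
grip_width: 0.052
gripper_force: 73.5
```

```bash
python3 -m crank '[[0,0.015,0.05,0,0,0],[0,0,0.05,0,0,0],[0,0,0.05,0,0,0]]'; python3 -m crank '[[0,0,0.05,0,0,0]]';python3 -m crank '[[0,0,0.05,0,0,0]]';python3 -m crank '[[0,0,0.05,0,0,0]]'
```

```text
clock: 39.9
tcp_pos: [0.5309, 0.0141, 0.0615]
orientation: [-3.125, -0.325, -0.0]
contact_force: [0.6, 0.7, -2.4]
grip_width: 0.0517
gripper_force: 73.5
clock: 40.0
tcp_pos: [0.5309, 0.014, 0.0604]
orientation: [-3.125, -0.325, -0.0]
contact_force: [-0.0, -0.7, -1.8]
grip_width: 0.0524
gripper_force: 73.5
clock: 40.1
tcp_pos: [0.5309, 0.0141, 0.0594]
orientation: [-3.125, -0.325, -0.0]
contact_force: [0.2, 1.1, -2.1]
grip_width: 0.0521
gripper_force: 73.5
clock: 40.2
tcp_pos: [0.5309, 0.014, 0.0584]
orientation: [-3.125, -0.325, -0.0]
contact_force: [0.7, -1.4, -2.0]
grip_width: 0.0522
gripper_force: 73.5
```

```bash
python3 -m crank '[[0,0,0.05,0,0,0]]';python3 -m crank '[[0,0,0.04,0,0,0]]'
```

```text
clock: 40.3
tcp_pos: [0.5309, 0.014, 0.0574]
orientation: [-3.125, -0.325, 0.0]
contact_force: [-0.0, 0.0, -1.9]
grip_width: 0.0518
gripper_force: 73.5
clock: 40.4
tcp_pos: [0.5309, 0.014, 0.0572]
orientation: [-3.124, -0.324, 0.0]
contact_force: [-5.9, 0.9, 16.5]
grip_width: 0.0525
gripper_force: 75.5
```

```bash
python3 -m crank '[[0,0,0,0,0,0],[0,0,0,0,0,0],[0,0,0,0,0,0],[0,0,0,0,0,0],[0,0,-0.4,0,0,0],[0,0,-0.8,0,0,0],[0,0,-0.9,0,0,0],[0,0,-0.9,0,0,0],[0,0.5,-0.3,0,0,0],[0,0.9,0,0,0,0.132],[0,0.9,0,0,0,0.132],[0,0.9,0,0,0,0]]' 1; python3 plan.py .5062 -.283 .09 -90
```

```text
clock: 41.6
tcp_pos: [0.5386, -0.0505, 0.1226]
orientation: [3.141, -0.005, 0.0]
contact_force: [-0.4, 0.4, 0.2]
grip_width: 0.0851
gripper_force: 0.0
t 41.6 tcp [ 0.5386 -0.0505  0.1226] yawy -90.17 F [-0.4  0.4  0.2] w 0.0851 gf 0.0
turn total/45deg [ 0.001 -0.    -0.004]  shift/20mm in NEW tool [-1.622 11.625  1.629]  in CURRENT tool [-1.588 11.629  1.637]
```

```bash
python3 -m crank '[[-0.13,0.95,0,0,0,0],[-0.13,0.95,0,0,0,0],[-0.13,0.95,0,0,0,0],[-0.13,0.95,0,0,0,0],[-0.13,0.95,0,0,0,0],[-0.13,0.95,0,0,0,0],[-0.13,0.95,0,0,0,0],[-0.13,0.95,0,0,0,0],[-0.13,0.95,0.3,0,0,0],[-0.13,0.95,0.4,0,0,0],[-0.13,0.95,0.4,0,0,0],[-0.13,0.95,0.4,0,0,0]]'; python3 -m crank '[[0,0.2,0,0,0,0],[0,0,0,0,0,0]]'; python3 plan.py .5062 -.283 .0095 -90; python3 snap.py 9;python3 - <<'E'
from h import *
for n in("top","side"):
    P=cloud(np.load(f"pics/{n}9.npz"))
    for nm,z0,z1,b in [("ret",.043,.062,(.4,.65,-.08,.08)),("mid",.08,.1,(.4,.65,-.06,.08)),("short",.035,.06,(.4,.6,-.34,-.23))]:
        m=sel(P,z0,z1,*b).astype(np.uint8)
        k,l,st,_=cv2.connectedComponentsWithStats(m,connectivity=8)
        if k<2: print(n,nm,"none");continue
        i=1+st[1:,4].argmax(); q=P[l==i]; print(n,nm,len(q),*rect(q[:,:2]),"z",np.median(q[:,2]).round(4))
E
```

```text
clock: 42.8
tcp_pos: [0.5066, -0.2788, 0.0922]
orientation: [3.141, -0.001, -0.0]
contact_force: [0.0, 0.6, -0.3]
grip_width: 0.0857
gripper_force: 0.0
clock: 43.0
tcp_pos: [0.5067, -0.2822, 0.0927]
orientation: [3.141, -0.004, -0.001]
contact_force: [-0.5, 0.5, 0.3]
grip_width: 0.0853
gripper_force: 0.0
t 43.0 tcp [ 0.5067 -0.2822  0.0927] yawy -90.13 F [-0.5  0.5  0.3] w 0.0853 gf 0.0
turn total/45deg [ 0.     0.001 -0.003]  shift/20mm in NEW tool [-0.024  0.038  4.161]  in CURRENT tool [-0.022  0.037  4.161]
top ret 174 [447.   -2.8] [53.9 48.7] -80.2 z 0.0483
top mid 680 [530.4  14.8] [121.9  53. ] 11.9 z 0.0861
top short 74 [ 534.7 -280.6] [51.6 21.7] 89.9 z 0.0429
side ret 695 [506.5   8.4] [170.2  60.3] 12.8 z 0.0502
side mid 1095 [531.2  14.8] [120.2  58.7] 12.9 z 0.0873
side short 430 [ 506.5 -282.1] [78.2 63.7] 2.2 z 0.0419
```

```bash
python3 -m crank '[[-0.02,0.03,0.7,0,0,0],[0,0,0.7,0,0,0],[0,0,0.7,0,0,0],[0,0,0.7,0,0,0],[0,0,0.6,0,0,0],[0,0,0.4,0,0,0],[0,0,0.3,0,0,0]]'; python3 -m crank '[[0,0,0,0,0,0],[0,0,0,0,0,0],[0,0,0,0,0,0],[0,0,0,0,0,0],[0,0,0,0,0,0]]' 0.3 60;  python3 plan.py .5062 -.283 .010 -90;  python3 -m crank '[[0,0,-0.2,0,0,0],[0,0,-0.3,0,0,0],[0,0,-0.5,0,0,0],[0,0,-0.8,0,0,0],[0,0,-0.9,0,0,0],[0,0,-0.9,0,0,0],[0,0,-0.9,0,0,0],[0,0,-0.9,0,0,0],[0,-0.5,-0.9,0,0,-0.087],[0,-0.7,-0.3,0,0,-0.09],[0,-0.7,0,0,0,-0.09],[0,-0.7,0,0,0,0]]'; python3 plan.py .5511 .0187 .115 -78
```

```text
clock: 43.8
tcp_pos: [0.5065, -0.2819, 0.0097]
orientation: [-3.141, 0.001, 0.001]
contact_force: [-0.8, -0.3, 0.4]
grip_width: 0.0855
gripper_force: 0.0
clock: 44.3
tcp_pos: [0.5072, -0.2824, 0.0114]
orientation: [3.141, -0.001, 0.002]
contact_force: [-0.4, 0.1, 4.9]
grip_width: 0.0525
gripper_force: 62.9
t 44.3 tcp [ 0.5072 -0.2824  0.0114] yawy -90.03 F [-0.4  0.1  4.9] w 0.0525 gf 62.9
turn total/45deg [ 0.001 -0.002 -0.001]  shift/20mm in NEW tool [-0.052  0.032  0.069]  in CURRENT tool [-0.052  0.032  0.069]
clock: 45.5
tcp_pos: [0.5013, -0.23, 0.144]
orientation: [-3.124, -0.331, -0.002]
contact_force: [-0.1, 0.1, -0.8]
grip_width: 0.0522
gripper_force: 63.0
t 45.5 tcp [ 0.5013 -0.23    0.144 ] yawy -77.89 F [-0.1  0.1 -0.8] w 0.0522 gf 63.0
turn total/45deg [ 0.    -0.002  0.002]  shift/20mm in NEW tool [  5.022 -11.645   1.452]  in CURRENT tool [  5.042 -11.635   1.459]
```

```bash
python3 -m crank '[[0.36,-0.83,0,0,0,0],[0.36,-0.83,0,0,0,0],[0.36,-0.83,0,0,0,0],[0.36,-0.83,0,0,0,0],[0.36,-0.83,0,0,0,0],[0.36,-0.83,0,0,0,0],[0.36,-0.83,0,0,0,0],[0.36,-0.83,0,0,0,0],[0.36,-0.83,0,0,0,0],[0.36,-0.83,0,0,0,0],[0.36,-0.83,0,0,0,0],[0.36,-0.83,0,0,0,0]]'; python3 -m crank '[[0.36,-0.83,0.4,0,0,0],[0.36,-0.83,0.4,0,0,0],[0,0,0.4,0,0,0],[0,0,0.2,0,0,0],[0,0,0,0,0,0]]'; python3 plan.py .5516 .0187 .0974 -78;  python3 snap.py 10;python3 - <<'E'
from h import *
for n in("top","side"):
    P=cloud(np.load(f"pics/{n}10.npz"))
    for nm,z0,z1,b in [("mid",.075,.1,(.4,.65,-.06,.08)),("short",.135,.165,(.4,.65,-.06,.08))]:
        m=sel(P,z0,z1,*b).astype(np.uint8)
        k,l,st,_=cv2.connectedComponentsWithStats(m,connectivity=8)
        if k<2: print(n,nm,"none");continue
        i=1+st[1:,4].argmax(); q=P[l==i]; print(n,nm,len(q),*rect(q[:,:2]),"z",np.median(q[:,2]).round(4))
E
```

```text
clock: 46.7
tcp_pos: [0.5443, -0.0168, 0.1437]
orientation: [-3.124, -0.328, -0.001]
contact_force: [0.2, 0.0, -1.1]
grip_width: 0.052
gripper_force: 63.0
clock: 47.2
tcp_pos: [0.5505, 0.0168, 0.114]
orientation: [3.124, 0.326, -0.002]
contact_force: [-0.2, -0.4, -1.2]
grip_width: 0.052
gripper_force: 63.0
t 47.2 tcp [0.5505 0.0168 0.114 ] yawy -78.09 F [-0.2 -0.4 -1.2] w 0.052 gf 63.0
turn total/45deg [ 0.001  0.002 -0.002]  shift/20mm in NEW tool [ 0.072 -0.08   0.829]  in CURRENT tool [ 0.073 -0.081  0.829]
top mid 19 [481.9 -17.6] [20.9  9.2] -26.7 z 0.091
top short none
side mid 916 [530.8  14.2] [120.6  60. ] 11.5 z 0.0867
side short 567 [547.5  29.1] [81.2 79.4] -78.1 z 0.1441
```

```bash
python3 -m crank '[[0.05,-0.06,0.2,0,0,0],[0,0,0.15,0,0,0],[0,0,0.1,0,0,0],[0,0,0,0,0,0],[0,0,0,0,0,0]]'; python3 plan.py .5516 .0187 .0974 -78
```

```text
clock: 47.8
tcp_pos: [0.552, 0.0192, 0.1057]
orientation: [3.124, 0.328, -0.0]
contact_force: [-0.2, -0.9, -0.9]
grip_width: 0.0521
gripper_force: 63.0
t 47.8 tcp [0.552  0.0192 0.1057] yawy -78.01 F [-0.2 -0.9 -0.9] w 0.0521 gf 63.0
turn total/45deg [ 0.  0. -0.]  shift/20mm in NEW tool [-0.027  0.02   0.414]  in CURRENT tool [-0.027  0.02   0.414]
```

```bash
python3 -m crank '[[-0.02,0.015,0.06,0,0,0],[0,0,0.06,0,0,0],[0,0,0.06,0,0,0]]'; python3 -m crank '[[0,0,0.05,0,0,0]]';python3 -m crank '[[0,0,0.05,0,0,0]]';python3 -m crank '[[0,0,0.05,0,0,0]]'
```

```text
clock: 48.1
tcp_pos: [0.5517, 0.019, 0.102]
orientation: [-3.124, -0.328, -0.0]
contact_force: [0.4, -0.4, -0.6]
grip_width: 0.0527
gripper_force: 63.0
clock: 48.2
tcp_pos: [0.5517, 0.019, 0.101]
orientation: [-3.124, -0.328, 0.0]
contact_force: [0.5, 0.7, -1.7]
grip_width: 0.0521
gripper_force: 63.0
clock: 48.3
tcp_pos: [0.5517, 0.019, 0.1]
orientation: [-3.124, -0.328, 0.0]
contact_force: [-0.2, -0.5, -0.8]
grip_width: 0.0521
gripper_force: 63.0
clock: 48.4
tcp_pos: [0.5517, 0.0189, 0.099]
orientation: [-3.124, -0.328, -0.0]
contact_force: [0.0, -0.3, -1.2]
grip_width: 0.0522
gripper_force: 63.0
```

```bash
python3 -m crank '[[0,0,0.05,0,0,0]]';python3 -m crank '[[0,0,0.05,0,0,0]]'
```

```text
clock: 48.5
tcp_pos: [0.5517, 0.0189, 0.098]
orientation: [-3.124, -0.328, -0.0]
contact_force: [-0.4, -0.1, -1.0]
grip_width: 0.0523
gripper_force: 63.0
clock: 48.6
tcp_pos: [0.5518, 0.019, 0.0973]
orientation: [-3.124, -0.328, 0.0]
contact_force: [-5.3, 1.0, 13.5]
grip_width: 0.0521
gripper_force: 64.4
```

Seated at 0.0973 m, the expected height. I release, rise, move clear and check.

```bash
python3 -m crank '[[0,0,0,0,0,0],[0,0,0,0,0,0],[0,0,0,0,0,0],[0,0,0,0,0,0],[0,0,-0.4,0,0,0],[0,0,-0.8,0,0,0],[0,0,-0.9,0,0,0],[0,0,-0.9,0,0,0],[0,0,-0.9,0,0,0],[0,0.5,-0.5,0,0,0],[0,0.9,0,0,0,0],[0,0.9,0,0,0,0]]' 1; python3 -m crank '[[0,0.9,0,0,0,0],[0,0.9,0,0,0,0],[0,0.9,0,0,0,0],[0,0.9,0,0,0,0],[0,0.9,0,0,0,0],[0,0.9,0,0,0,0],[0,0.9,0,0,0,0],[0,0.9,0,0,0,0],[0,0,0,0,0,0],[0,0,0,0,0,0]]'; python3 snap.py 11; python3 - <<'E'
from h import *
for n in("top","side"):
    P=cloud(np.load(f"pics/{n}11.npz"))
    for nm,z0,z1,b in [("long",.063,.085,(.38,.6,.19,.32)),("ret",.043,.062,(.4,.65,-.08,.08)),("mid",.08,.1,(.4,.65,-.06,.08)),("short",.122,.142,(.4,.65,-.06,.08)),("timer",.02,.05,(.75,.9,-.2,0))]:
        m=sel(P,z0,z1,*b).astype(np.uint8)
        k,l,st,_=cv2.connectedComponentsWithStats(m,connectivity=8)
        if k<2: print(n,nm,"none");continue
        i=1+st[1:,4].argmax(); q=P[l==i]; print(n,nm,len(q),*rect(q[:,:2]),"z",np.median(q[:,2]).round(4))
a,b=[cv2.imread(f"pics/{n}11.png") for n in("top","side")]
cv2.imwrite("pics/c11.png",np.hstack([cv2.resize(a[150:340,160:350],(400,400),interpolation=2),cv2.resize(b[150:380,210:440],(400,400),interpolation=2)]))
E
```

```text
clock: 49.8
tcp_pos: [0.5617, -0.027, 0.1862]
orientation: [-3.124, -0.329, -0.002]
contact_force: [-1.1, -0.3, 0.3]
grip_width: 0.0856
gripper_force: 0.0
clock: 50.8
tcp_pos: [0.591, -0.1675, 0.1854]
orientation: [-3.125, -0.326, -0.0]
contact_force: [0.1, 0.9, 0.7]
grip_width: 0.0853
gripper_force: 0.0
top long 1004 [490.2 253. ] [169.2  54.2] -5.1 z 0.0681
top ret 145 [446.8   1.1] [48.9 44.6] 11.5 z 0.0463
top mid 244 [492.    6.7] [53.  43.5] -77.9 z 0.086
top short 415 [550.6  19.5] [79.2 52.9] 12.2 z 0.127
top timer 381 [ 785.6 -116.8] [59.1 58. ] 22.8 z 0.0263
side long 2311 [491.  252.8] [169.7  57.9] -5.4 z 0.0691
side ret 693 [506.5  10.3] [169.4  57.4] 12.6 z 0.0503
side mid 648 [530.6  14.6] [120.8  59.6] 11.2 z 0.0884
side short 687 [551.2  19.3] [78.7 59.4] 10.5 z 0.1275
side timer 365 [ 785.8 -116.6] [62.5 59.3] -68.8 z 0.0276
```

View pics/c11.png

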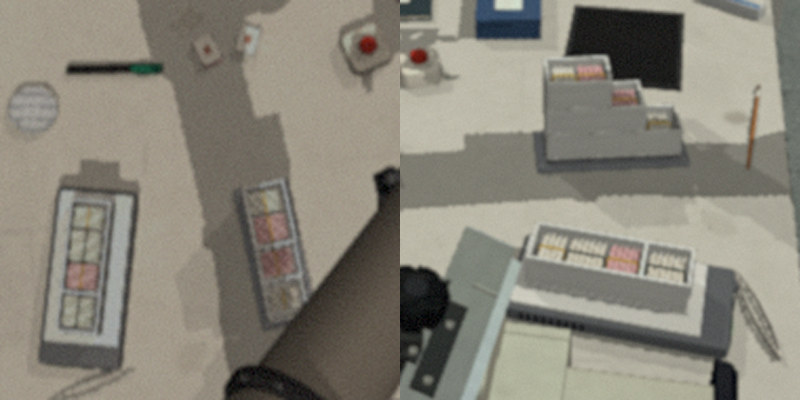

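The stack is rebuilt: flush at the back, stepped at the front, and at the right heights. The long tray is seated in the cold plate, and the timer, petri dish and marker have not moved.

```bash
python3 -c "
from bench import r
print(r.hand_in())"
```

```text
the job is handed in; nothing more can be done
None
```

The job is handed in at about 51 s of the 141 s allowed. By the last camera check, the fetched long tray is seated in the cold plate, and the return, middle and short trays are nested on the filing base, flush at the back. The timer, petri dish and marker are where they were; `hand_in()` returned no verdict.

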